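# Set up the hardware sorting station: staggered trays and opened jar

### The arm

A 6-joint arm with a two-finger parallel gripper is mounted at the origin on a cart in front of the work surface, level with it; the furniture and walls round the work are solid. World frame = base frame: x ahead of the robot, y to its left, z up, the work surface at z = 0. Lengths are in m, angles in rad, forces in N, time in s.
With the tool pointing down it reaches from about 0.25 to 0.725 m from the base axis. Payload 4 kg.
Tool frame: the origin (TCP) lies between the finger pads; the fingertips stand 11 mm ahead of it and the grasp point (between the pads) lies 8 mm behind it (bot.tip_extent is the distance from the TCP to the fingertips, in m); z points along the fingers, y is the line along which they close (so a half turn about z gives the same grasp; the last joint's range is limited). The gripper opens to 85 mm and grips with 20 to 120 N. Pads are 22 mm wide; open, the fingers measure 114 mm over their backs; the gripper's body (76 mm by 85 mm) begins 54 mm behind the grasp point. The pads swing forward as they close: fully open they stand 13 mm farther back than shut.
Start: joints at [-1.263, 0.241, 0.005, 1.335, 0, 1.571], TCP at [0.151, -0.477, 0.242] pointing down, gripper open.
Joint ranges: [-2.72, 2.72], [-1.05, 1.87], [-1.09, 1.28], [-1.99, 2.15], [-1.42, 1.44], [-3.14, 3.14]. Speed limits (rad/s): [2.79, 2.79, 3.14, 3.14, 3.14, 3.14].

### API

Orientations are given as a unit quaternion [x, y, z, w].
In Python, from workcell import bot gives the robot as it stands. The module is installed in compiled form; this text tells all that it offers.
- The arm moves only by the tool drive_tool, never from a script. Its argument "rows" is a list of rows, each an object of numbers: "dx", "dy", "dz": the shift along the tool's x, y, z in units of 50 mm (1.0 is 50 mm); "wx", "wy", "wz": the turn, a rotation vector about the tool's x, y, z in units of 5 degrees (1.0 is 5 degrees); "hand": the finger opening in mm, from 0 to 85.4. A call has 1 to 20 rows; each row is the pose to reach, as a shift and turn from the pose commanded when the call began, along the tool's axes at that moment; what a row does not reach only later rows make up. A row lasts 1/10 s, in which the tool goes at most 50 mm and 8.59 degrees, less where a joint would pass 70% of its speed; a pose out of reach is approached as far as the arm can. A call with a gripper value outside its range is refused whole. The fingers move at their own pace and stop on an object; the grip force is fixed at half the most. Time passes only in rows, so rows that repeat a pose let the fingers close. It gives the time, the measured TCP pose, the force, the opening and the grip force at its end, in the units of the state.
- bot.get_obs(): the state, without advancing time (a new reading comes with each control period).
- bot.camera(name): name is "scene" or "top"; returns the picture (480x640x3 uint8, red, green, blue); there is no depth.
- bot.get_calibration(name): a dict with "vfov" (degrees; the focal length in pixels is half the picture's height over the tangent of half this angle, whatever the lens; pixels are square), "cx", "cy" (the principal point, pixels), "k1" (the pictures are not rectified: a ray, as slopes to the right and down, at radius r is drawn at 1 + k1 r^2 times it, then the intrinsics apply), "origin" and "rotation" of the camera in the world. Camera axes: x right, y up, looking along -z (the intrinsics and any distortion apply to the point x, -y, -z); pixel columns grow to the right and rows downward; lengths in m; the calibration is good to about 2 mm. A picture is of the moment at which its call begins. get_calibration takes no time and is no camera call.
- bot.job_done(): hands the job in; it is judged then, once.
Trained networks look in the newest picture that a camera, given by its name, has taken for a name from the list of things; names that differ only in an ending like _2 or _b are one class to them, and where a whole thing is asked for, a point or a joint stands for the part that bears it (a point fixed in the world has none). Each returns a list of dicts, best first, with "score" (0 to 1); they miss things now and then, are a little off and sometimes report something else, mostly with a low value. They report only what shows in the picture. A call takes as long as a camera call.
- bot.look_for(camera, thing): "extent" ([centre column, centre row, width, height] in pixels, round what is visible of it).
- bot.outline_of(camera, thing): "region" (480x640 bool, what is visible of it) and "extent" ([centre column, centre row, width, height] in pixels, round what is visible of it).
The state is a dict: "clock": time; "joint_pos": joint angles; "joint_vel": joint speeds; "tau": joint torques, N m; "eef_pos": TCP position; "tool_rot": TCP orientation; "ft_force": force on the tool from outside, world axes, zero at the start; "ft_torque": the same for the moment, N m; "grip_width": finger opening in m; "grasp_force": force on a finger pad.
Only numpy, scipy, OpenCV 4.12 (cv2) and the standard library are available. Lean on these libraries where they do the work, as an engineer would, in place of code of your own. Each camera call takes 0.05 s, during which the arm holds its last target. There are 200 camera calls.

### The job

Set up the sorting station for the jar of hardware: stack all the loose trays on the grey base tray in a staggered pile, the first shifted towards the base's orange end until its foot is up against the end lip of the tray below or nearly so, the next shifted back the other way by as much, and so on alternately, each lying flat with its foot inside the tray below. Unscrew the red cap from the jar and, so that it does not get lost, leave it lying flat, right way up, in the topmost tray. Colours may go in any order; leave the other things on the bench alone.

Things in the scene. Friction and masses are not known exactly. Their poses are not given: they have to be found in the camera images.
- base_mid (a point): Middle (19.5 mm above the bench) of the grey base tray, fixed to the bench. Shaped like the loose trays: 120 (its x axis) x 56 x 39 mm high, walls 3 mm, open top. Its orange end is the +x end. A tray set on another drops its foot 9 mm into the lower tray's opening (114 x 50 mm), so a level adds 30 mm; the foot then has 3 mm sideways play and 24 mm shift lengthwise either way.
- jar_mouth (a point): Centre of the mouth of the clear hardware jar's neck, 81 mm above the bench; z up. The jar (76 mm wide, 50 mm high to the shoulder, on a 96 mm round steel foot) is fixed to the bench. Its white neck, 24 mm across, has a coarse right-hand thread of 8 mm lead.
- cap_mid (a point): Centre (half-way up) of the red ribbed screw cap: 42 mm across, 33 mm high, 50 g; z along its axis, up. Screwed on at the start, its underside 60 mm above the bench, 10 mm over the jar's shoulder. Turned anticlockwise (seen from above) it rises 8 mm a turn and comes free after 1.5 to 1.7 turns; it stays put when let go. Before that it cannot be pulled off.
- tray_blue_mid (a point): Middle (19.5 mm above its underside) of the blue loose parts tray: 120 mm long (its x axis) x 56 mm wide (y) x 39 mm high, open top, 3 mm walls, 0.12 kg, both ends alike. Its lowest 9 mm are a foot, 66 x 44 mm, centred; its inner floor is 12 mm above its underside. May be absent.
- tray_yellow_mid (a point): Middle (19.5 mm above its underside) of the yellow loose parts tray: 120 mm long (its x axis) x 56 mm wide (y) x 39 mm high, open top, 3 mm walls, 0.12 kg, both ends alike. Its lowest 9 mm are a foot, 66 x 44 mm, centred; its inner floor is 12 mm above its underside. May be absent.
- tray_green_mid (a point): Middle (19.5 mm above its underside) of the green loose parts tray: 120 mm long (its x axis) x 56 mm wide (y) x 39 mm high, open top, 3 mm walls, 0.12 kg, both ends alike. Its lowest 9 mm are a foot, 66 x 44 mm, centred; its inner floor is 12 mm above its underside. May be absent.
- black_tape: Small roll of black tape lying flat, 58 mm across, 19 mm high, between the drawer cabinet and the red bench machine; loose bystander, origin under its centre. Leave alone.
- marker: Black marker pen lying down, 139 mm long, 17 mm thick, along its y axis; loose bystander, origin under its centre. Leave alone.
- offcut: Fir offcut lying flat, 38 x 90 x 19 mm; loose bystander, origin under its centre. Leave alone.

How it is judged:
By the outcome, as a careful person would: the job done as asked, in the order asked, and still so for the second after the job is handed in, with the robot touching nothing.
Of tray_blue, tray_yellow, tray_green only 2 to 3 are there at a start; the rules pass over those that are not, and their reading is None.
At some moment in a run one of tray_blue, tray_yellow, tray_green may be knocked a few centimetres aside while the robot is not near it.
It also fails if it takes over 210 s, if anything falls off the work surface, if the arm or the gripper's body presses on something with over 40 N, if the wrist force passes 120 N, or if a joint passes its speed limit or range.

## Working session

There is one attempt and no reset: what is moved stays moved. The work goes in short steps, Python scripts to look and compute and a tool call to move; the robot and the scene stay as the last step left them, time stands still between calls to the robot, and variables do not carry over. Pictures are saved under pics/ and viewed, at most 14 in all, crops included, and the job is handed in when it is done.

Besides the shell and the picture viewer there is one more tool, called after "Emit:" as name([rows], argument=value, ...), one row to a line, values as JSON. drive_tool: Moves the arm, as the interface text tells. Its arguments: {"type":"object","properties":{"rows":{"type":"array","items":{"type":"object","properties":{"dx":{"type":"number"},"dy":{"type":"number"},"dz":{"type":"number"},"wx":{"type":"number"},"wy":{"type":"number"},"wz":{"type":"number"},"hand":{"type":"number"}}}}},"required":["rows"]}

```bash
mkdir -p pics; ls
python3 - <<'E'
from workcell import bot
import cv2, numpy as np
o=bot.get_obs()
print({k:np.round(v,3).tolist() for k,v in o.items()}, bot.tip_extent)
for c in ("scene","top"):
    im=bot.camera(c); cv2.imwrite(f"pics/{c}0.png",im[:,:,::-1])
    print(c,bot.get_calibration(c))
    for t in ["base_mid","jar_mouth","cap_mid","tray_blue_mid","tray_yellow_mid","tray_green_mid","marker","offcut","black_tape"]:
        r=bot.look_for(c,t)
        print(t,[(np.round(d["extent"],1).tolist(),round(d["score"],2)) for d in r[:2]])
E
```

```text
pics
{'clock': 0.0, 'joint_pos': [-1.263, 0.241, 0.004, 1.335, 0.0, 1.571], 'joint_vel': [-0.0, -0.001, 0.001, 0.0, -0.0, -0.001], 'tau': [0.001, -37.232, 25.241, 0.017, 0.0, 0.0], 'eef_pos': [0.151, -0.476, 0.241], 'tool_rot': [0.988, 0.153, -0.0, -0.001], 'ft_force': [-0.528, 0.485, 0.025], 'ft_torque': [0.009, 0.007, -0.038], 'grasp_force': 0.0, 'grip_width': 0.085} 0.011
scene {'vfov': 50.534415927761316, 'cx': 322.3829066772455, 'cy': 233.22691150754542, 'k1': -0.03350111250737142, 'origin': array([ 0.46074219, -0.54308031,  0.98556035]), 'rotation': array([ 0.27915755, -0.01997105, -0.04866636,  0.95880332])}
base_mid [([300.5, 231.2, 55.4, 33.9], 0.94)]
jar_mouth [([268.0, 397.7, 53.0, 53.4], 0.94)]
cap_mid [([265.2, 386.6, 23.1, 31.2], 0.82)]
tray_blue_mid []
tray_yellow_mid [([313.0, 153.4, 57.6, 28.5], 0.86)]
tray_green_mid [([317.2, 119.7, 47.5, 24.6], 0.87), ([315.9, 153.3, 53.7, 27.4], 0.73)]
marker [([264.6, 220.2, 19.2, 24.8], 0.74)]
offcut [([340.1, 429.3, 39.9, 53.0], 0.7)]
black_tape [([386.4, 265.1, 27.2, 22.5], 0.57)]
top {'vfov': 45.559762964552526, 'cx': 317.5090388697946, 'cy': 245.51356188166363, 'k1': -0.12308829523146808, 'origin': array([0.30331909, 0.0200396 , 1.5702374 ]), 'rotation': array([-0.05473025,  0.0393031 ,  0.70989704, -0.70107493])}
base_mid [([310.0, 258.5, 21.3, 46.4], 0.77)]
jar_mouth [([441.6, 286.9, 35.1, 33.5], 0.9)]
cap_mid [([445.2, 285.1, 15.9, 16.7], 0.58), ([300.9, 293.9, 42.5, 32.3], 0.24)]
tray_blue_mid []
tray_yellow_mid [([225.9, 235.8, 33.3, 48.4], 0.6), ([440.7, 287.0, 37.2, 33.4], 0.25)]
tray_green_mid [([187.8, 230.8, 28.5, 44.3], 0.69)]
marker [([301.9, 292.6, 42.4, 32.5], 0.56), ([187.6, 232.4, 29.3, 44.8], 0.2)]
offcut [([463.2, 240.7, 39.2, 22.3], 0.66)]
black_tape [([345.1, 189.5, 21.3, 18.8], 0.54)]
```

View pics/scene0.png

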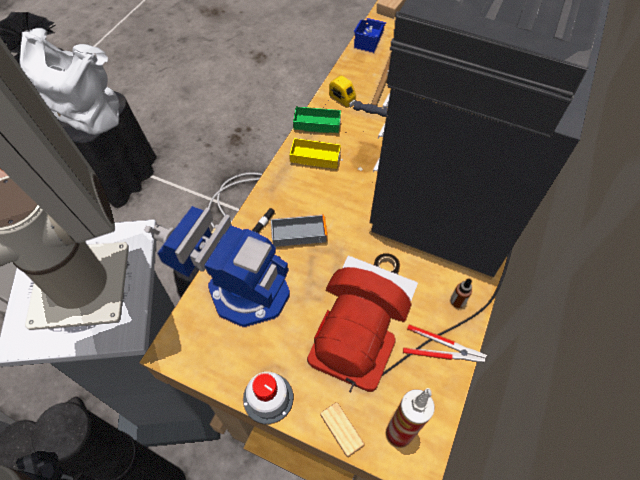

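View pics/top0.png

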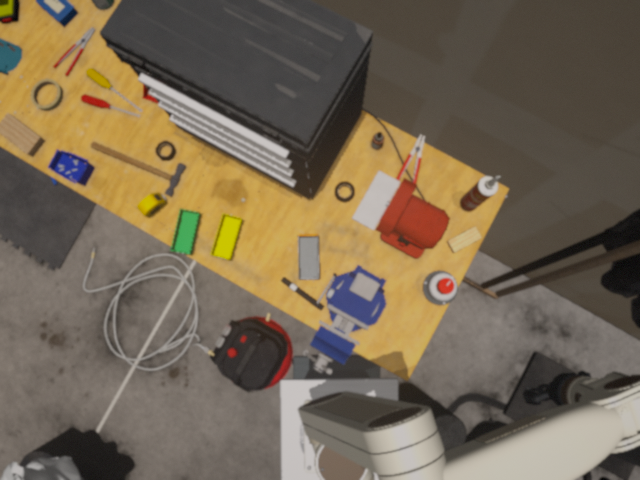

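```bash
cat > h.py <<'E'
from workcell import bot
import cv2, numpy as np
from scipy.spatial.transform import Rotation as R
from scipy.optimize import minimize
CAL={c:bot.get_calibration(c) for c in("scene","top")}
def proj(c,P):
    k=CAL[c]; f=240/np.tan(np.radians(k["vfov"])/2)
    q=R.from_quat(k["rotation"]).inv().apply(np.atleast_2d(P)-k["origin"])
    s=np.c_[q[:,0]/-q[:,2],-q[:,1]/-q[:,2]]
    s=s*(1+k["k1"]*(s**2).sum(1,keepdims=True))
    return s*f+[k["cx"],k["cy"]]
def unproj(c,uv,z):
    # world point at height z seen at pixel uv
    from scipy.optimize import fsolve
    return fsolve(lambda p:proj(c,[p[0],p[1],z])[0]-uv,[.4,0])
def box(l,w,z0,z1):
    return np.array([[a*l/2,b*w/2,z] for a in(-1,1) for b in(-1,1) for z in(z0,z1)])
TRAY=[box(.12,.056,.009,.039),box(.066,.044,0,.009)]
def cyl(r,z0,z1):
    a=np.linspace(0,2*np.pi,40,endpoint=False)
    return np.array([[r*np.cos(t),r*np.sin(t),z] for t in a for z in(z0,z1)])
S=4
def sil(c,hulls,x,y,yaw,z,ext):
    u0,v0,w,h=ext; im=np.zeros((h*S,w*S),np.uint8)
    for H in hulls:
        uv=proj(c,R.from_euler('z',yaw).apply(H)+[x,y,z])
        uv=((uv-[u0,v0]+.5)*S*16-8)
        cv2.fillPoly(im,[cv2.convexHull(np.round(uv).astype(np.int32).reshape(-1,1,2))],1,shift=4)
    return cv2.resize(im.astype(np.float32),(w,h),interpolation=cv2.INTER_AREA)
def fit(masks,hulls,z,p0,yawfit=True):
    ref={}
    for c,m in masks.items():
        v,u=np.nonzero(m); e=(u.min()-12,v.min()-12,np.ptp(u)+25,np.ptp(v)+25)
        ref[c]=(e,m[e[1]:e[1]+e[3],e[0]:e[0]+e[2]].astype(np.float32))
    def iou(p,c):
        e,m=ref[c]; s=sil(c,hulls,p[0],p[1],p[2] if yawfit else 0,z,e)
        m=m[:s.shape[0],:s.shape[1]]; s=s[:m.shape[0],:m.shape[1]]
        return np.minimum(s,m).sum()/np.maximum(s,m).sum()
    def cost(q): return -sum(iou(p0+q*[.01,.01,.1],c) for c in ref)
    best=min((minimize(cost,[a,b,g],method="Nelder-Mead",options=dict(initial_simplex=np.array([[a,b,g],[a+1,b,g],[a,b+1,g],[a,b,g+1]]),xatol=.005,fatol=1e-5)) for a,b,g in[(0,0,0),(.5,-.5,1),(-.5,.5,-1)]),key=lambda r:r.fun)
    p=p0+best.x*[.01,.01,.1]
    return p,{c:round(float(iou(p,c)),3) for c in ref}
def masks(t,cams=("scene","top"),cam=True):
    m={}
    for c in cams:
        if cam: bot.camera(c)
        r=bot.outline_of(c,t)
        if r: m[c]=r[0]["region"]
    return m
def locate(t,hulls=TRAY,z=0,cams=("scene","top"),cam=True,yaw=0):
    m=masks(t,cams,cam); out={}
    for cs in [tuple(m)]+[(c,) for c in m]:
        c=cs[-1]; v,u=np.nonzero(m[c]); p=unproj(c,[u.mean(),v.mean()],z+.02)
        out[cs]=fit({k:m[k] for k in cs},hulls,z,np.array([p[0],p[1],yaw]),hulls is TRAY)
    return out
def show(t,o):
    for k,(p,i) in o.items(): print(t,k,np.round(p,4).tolist(),i)
E
python3 - <<'E'
from h import *
for t in ["base_mid","tray_yellow_mid","tray_green_mid"]: show(t,locate(t))
show("cap",locate("cap_mid",[cyl(.021,.06,.093)]))
print("orange end",unproj("scene",[326,227],.03), unproj("top",[310,280],.039))
for n,uv in dict(vise1=(258,285),vise2=(185,235),marker1=(268,212),marker2=(259,230),jar=(268,398)).items(): print(n,unproj("scene",uv,.0))
print("vise anvil top px scene @z.1",unproj("scene",[252,252],.1),"top same",unproj("top",[370,284],.1))
E
```

```text
base_mid ('scene', 'top') [0.4798, 0.0784, -0.0061] {'scene': 0.921, 'top': 0.958}
base_mid ('scene',) [0.4819, 0.0775, 0.0113] {'scene': 0.942}
base_mid ('top',) [0.4792, 0.0788, -0.0098] {'top': 0.964}
tray_yellow_mid ('scene', 'top') [0.541, 0.3038, -0.2866] {'scene': 0.941, 'top': 0.934}
tray_yellow_mid ('scene',) [0.5429, 0.3031, -0.2794] {'scene': 0.956}
tray_yellow_mid ('top',) [0.5386, 0.3046, -0.2823] {'top': 0.959}
tray_green_mid ('scene', 'top') [0.5561, 0.4186, -0.1986] {'scene': 0.934, 'top': 0.947}
tray_green_mid ('scene',) [0.5588, 0.418, -0.178] {'scene': 0.951}
tray_green_mid ('top',) [0.5543, 0.4185, -0.203] {'top': 0.959}
cap ('scene', 'top') [0.3938, -0.2811, -0.0091] {'scene': 0.935, 'top': 0.898}
cap ('scene',) [0.3947, -0.2809, -0.0137] {'scene': 0.956}
cap ('top',) [0.3918, -0.2815, -0.0337] {'top': 0.932}
orange end [0.54474013 0.07696166] [0.41544569 0.07358101]
vise1 [ 0.3852107  -0.03790448]
vise2 [0.22351669 0.10610823]
marker1 [0.41577622 0.15177385]
marker2 [0.39275409 0.10324074]
jar [ 0.39495015 -0.28057062]
vise anvil top px scene @z.1 [ 0.38361237 -0.01380428] top same [ 0.3986314  -0.08281137]
```

```bash
cat >> h.py <<'E'
def go(x,y,z,psi=None,note=""):
    o=bot.get_obs(); T=R.from_quat(o["tool_rot"]); p=np.array(o["eef_pos"])
    d=T.inv().apply(np.array([x,y,z])-p)/.05
    if psi is None: w=np.zeros(3)
    else:
        G=R.from_euler('z',psi)*R.from_quat([1,0,0,0]); w=np.degrees((T.inv()*G).as_rotvec())/5
    print(note,"d",np.round(d,3).tolist(),"w",np.round(w,2).tolist(),"from",np.round(p,4).tolist(),"j6",round(o["joint_pos"][5],2))
E
python3 - <<'E'
from h import *
from scipy.optimize import least_squares
go(.541,.3035,.15,np.pi-.285)
def tri(a,b): 
    s=least_squares(lambda P:np.r_[proj("scene",P)[0]-a,proj("top",P)[0]-b],[.4,0,.1]); return np.round(s.x,3),round(s.cost,1)
print("anvil",tri([254,253],[370,284]),"jaw",tri([215,220],[350,328]), "machine",tri([365,290],[420,230]))
E
```

```text
d [12.151, -12.506, 1.846] w [0.0, 0.0, -29.21] from [0.1515, -0.4765, 0.2423] j6 1.57
anvil (array([ 0.394, -0.075,  0.199]), np.float64(0.7)) jaw (array([ 0.315, -0.018,  0.223]), np.float64(108.9)) machine (array([ 0.557, -0.191,  0.24 ]), np.float64(223.3))
```

Emit:
drive_tool([
  {"dz": -1, "hand": 85},
  {"dz": -2, "hand": 85},
  {"dx": 1.5, "dy": -1.5, "dz": -2.4, "wz": -3, "hand": 85},
  {"dx": 12.15, "dy": -12.5, "dz": -2, "wz": -29.2, "hand": 85},
  {"dx": 12.15, "dy": -12.5, "dz": -2, "wz": -29.2, "hand": 85},
  {"dx": 12.15, "dy": -12.5, "dz": -2, "wz": -29.2, "hand": 85},
  {"dx": 12.15, "dy": -12.5, "dz": -2, "wz": -29.2, "hand": 85},
  {"dx": 12.15, "dy": -12.5, "dz": -2, "wz": -29.2, "hand": 85},
  {"dx": 12.15, "dy": -12.5, "dz": -2, "wz": -29.2, "hand": 85},
  {"dx": 12.15, "dy": -12.5, "dz": -2, "wz": -29.2, "hand": 85},
  {"dx": 12.15, "dy": -12.5, "dz": -2, "wz": -29.2, "hand": 85},
  {"dx": 12.15, "dy": -12.5, "dz": -2, "wz": -29.2, "hand": 85},
  {"dx": 12.15, "dy": -12.5, "dz": -2, "wz": -29.2, "hand": 85},
  {"dx": 12.15, "dy": -12.5, "dz": -2, "wz": -29.2, "hand": 85},
  {"dx": 12.15, "dy": -12.5, "dz": -2, "wz": -29.2, "hand": 85},
  {"dx": 12.15, "dy": -12.5, "dz": -2, "wz": -29.2, "hand": 85},
  {"dx": 12.15, "dy": -12.5, "dz": -2, "wz": -29.2, "hand": 85},
  {"dx": 12.15, "dy": -12.5, "dz": -2, "wz": -29.2, "hand": 85},
  {"dx": 12.15, "dy": -12.5, "dz": -2, "wz": -29.2, "hand": 85},
  {"dx": 12.15, "dy": -12.5, "dz": -2, "wz": -29.2, "hand": 85},
])

```text
invalid input at $.rows[0]: expected keys dx, dy, dz, wx, wy, wz, hand
```

Emit:
drive_tool([
  {"dx": 0, "dy": 0, "dz": -1, "wx": 0, "wy": 0, "wz": 0, "hand": 85},
  {"dx": 0, "dy": 0, "dz": -2, "wx": 0, "wy": 0, "wz": 0, "hand": 85},
  {"dx": 0.8, "dy": -0.8, "dz": -2.4, "wx": 0, "wy": 0, "wz": -2, "hand": 85},
  {"dx": 1.6, "dy": -1.6, "dz": -2.4, "wx": 0, "wy": 0, "wz": -4, "hand": 85},
  {"dx": 2.3, "dy": -2.3, "dz": -2.4, "wx": 0, "wy": 0, "wz": -6, "hand": 85},
  {"dx": 3, "dy": -3, "dz": -2.4, "wx": 0, "wy": 0, "wz": -8, "hand": 85},
  {"dx": 3.7, "dy": -3.7, "dz": -2.4, "wx": 0, "wy": 0, "wz": -9.5, "hand": 85},
  {"dx": 4.4, "dy": -4.4, "dz": -2.4, "wx": 0, "wy": 0, "wz": -11, "hand": 85},
  {"dx": 5.1, "dy": -5.1, "dz": -2.4, "wx": 0, "wy": 0, "wz": -12.5, "hand": 85},
  {"dx": 5.8, "dy": -5.8, "dz": -2.4, "wx": 0, "wy": 0, "wz": -14, "hand": 85},
  {"dx": 6.5, "dy": -6.5, "dz": -2.4, "wx": 0, "wy": 0, "wz": -15.5, "hand": 85},
  {"dx": 7.2, "dy": -7.2, "dz": -2.4, "wx": 0, "wy": 0, "wz": -17, "hand": 85},
  {"dx": 7.9, "dy": -7.9, "dz": -2.4, "wx": 0, "wy": 0, "wz": -18.5, "hand": 85},
  {"dx": 8.6, "dy": -8.6, "dz": -2.4, "wx": 0, "wy": 0, "wz": -20, "hand": 85},
  {"dx": 9.3, "dy": -9.3, "dz": -2.2, "wx": 0, "wy": 0, "wz": -21.5, "hand": 85},
  {"dx": 10, "dy": -10, "dz": -1.8, "wx": 0, "wy": 0, "wz": -23, "hand": 85},
  {"dx": 10.7, "dy": -10.7, "dz": -1.2, "wx": 0, "wy": 0, "wz": -24.5, "hand": 85},
  {"dx": 11.4, "dy": -11.5, "dz": -0.6, "wx": 0, "wy": 0, "wz": -26, "hand": 85},
  {"dx": 12.15, "dy": -12.2, "dz": 0, "wx": 0, "wy": 0, "wz": -27.5, "hand": 85},
  {"dx": 12.15, "dy": -12.5, "dz": 0.6, "wx": 0, "wy": 0, "wz": -29.2, "hand": 85},
])

```text
clock: 3.8
eef_pos: [0.5395, 0.2921, 0.2273]
tool_rot: [0.139, 0.99, 0.001, 0.002]
ft_force: [0.6, 0.4, -0.7]
grip_width: 0.0849
grasp_force: 0.0
```

Run:
```python
from h import *
m=masks("tray_yellow_mid",("scene",))
show("y",locate("tray_yellow_mid",cams=("scene",)))
go(.541,.3035,.017,np.pi-.285)
```

```text
y ('scene',) [0.5416, 0.3024, -0.2773] {'scene': 0.965}
 d [-0.018, 0.301, 4.166] w [-0.04, -0.03, 0.0] from [0.5366, 0.2898, 0.2254] j6 0.78
```

Emit:
drive_tool([
  {"dx": -0.02, "dy": 0.3, "dz": 0.5, "wx": 0, "wy": 0, "wz": 0, "hand": 75},
  {"dx": -0.02, "dy": 0.3, "dz": 1.2, "wx": 0, "wy": 0, "wz": 0, "hand": 70},
  {"dx": -0.02, "dy": 0.3, "dz": 2, "wx": 0, "wy": 0, "wz": 0, "hand": 70},
  {"dx": -0.02, "dy": 0.3, "dz": 2.7, "wx": 0, "wy": 0, "wz": 0, "hand": 70},
  {"dx": -0.02, "dy": 0.3, "dz": 3.2, "wx": 0, "wy": 0, "wz": 0, "hand": 70},
  {"dx": -0.02, "dy": 0.3, "dz": 3.5, "wx": 0, "wy": 0, "wz": 0, "hand": 70},
  {"dx": -0.02, "dy": 0.3, "dz": 3.8, "wx": 0, "wy": 0, "wz": 0, "hand": 70},
  {"dx": -0.02, "dy": 0.3, "dz": 4, "wx": 0, "wy": 0, "wz": 0, "hand": 70},
  {"dx": -0.02, "dy": 0.3, "dz": 4.1, "wx": 0, "wy": 0, "wz": 0, "hand": 70},
  {"dx": -0.02, "dy": 0.3, "dz": 4.18, "wx": 0, "wy": 0, "wz": 0, "hand": 70},
  {"dx": -0.02, "dy": 0.3, "dz": 4.18, "wx": 0, "wy": 0, "wz": 0, "hand": 70},
  {"dx": -0.02, "dy": 0.3, "dz": 4.18, "wx": 0, "wy": 0, "wz": 0, "hand": 70},
])

```text
clock: 5.2
eef_pos: [0.5431, 0.3038, 0.0191]
tool_rot: [0.142, 0.99, 0.0, 0.001]
ft_force: [0.1, -0.2, 0.4]
grip_width: 0.0695
grasp_force: 0.0
```

Emit:
drive_tool([
  {"dx": -0.02, "dy": 0, "dz": 0.06, "wx": 0, "wy": 0, "wz": 0, "hand": 68},
  {"dx": -0.03, "dy": 0, "dz": 0.1, "wx": 0, "wy": 0, "wz": 0, "hand": 66},
  {"dx": -0.03, "dy": 0, "dz": 0.13, "wx": 0, "wy": 0, "wz": 0, "hand": 66},
  {"dx": -0.03, "dy": 0, "dz": 0.16, "wx": 0, "wy": 0, "wz": 0, "hand": 66},
  {"dx": -0.03, "dy": 0, "dz": 0.16, "wx": 0, "wy": 0, "wz": 0, "hand": 66},
])

```text
clock: 5.7
eef_pos: [0.5438, 0.303, 0.0099]
tool_rot: [0.142, 0.99, -0.0, -0.0]
ft_force: [0.2, -0.4, -0.1]
grip_width: 0.066
grasp_force: 0.0
```

Run:
```python
from h import *
im=bot.camera("scene"); o=bot.get_obs(); print(np.round(o["ft_force"],2),np.round(o["eef_pos"],4))
cv2.imwrite("pics/s1.png",cv2.resize(im[80:230,230:430],(800,600),interpolation=cv2.INTER_CUBIC)[:,:,::-1])
```

```text
[ 0.01  0.03 -0.96] [0.5439 0.3031 0.01  ]
```

View pics/s1.png

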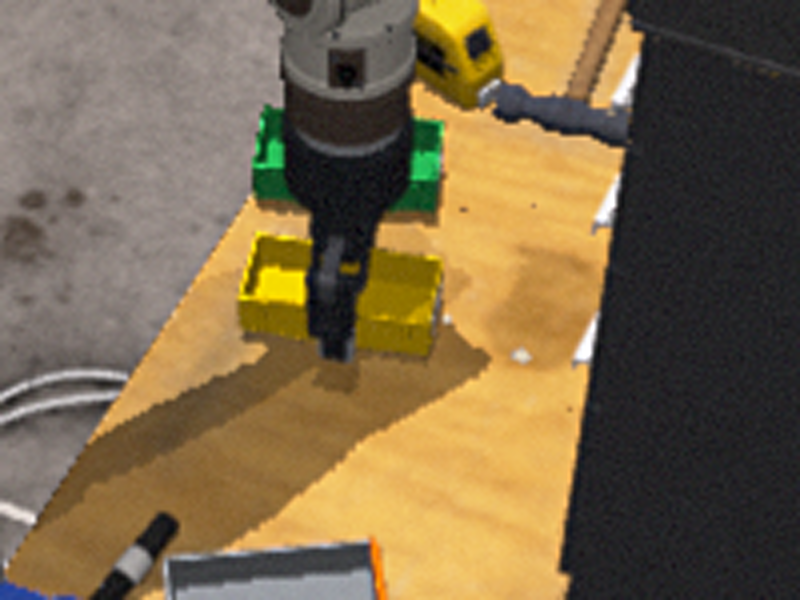

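Emit:
drive_tool([
  {"dx": 0, "dy": 0, "dz": 0.03, "wx": 0, "wy": 0, "wz": 0, "hand": 63},
  {"dx": 0, "dy": 0, "dz": 0.06, "wx": 0, "wy": 0, "wz": 0, "hand": 61},
  {"dx": 0, "dy": 0, "dz": 0.09, "wx": 0, "wy": 0, "wz": 0, "hand": 61},
  {"dx": 0, "dy": 0, "dz": 0.11, "wx": 0, "wy": 0, "wz": 0, "hand": 61},
  {"dx": 0, "dy": 0, "dz": 0.11, "wx": 0, "wy": 0, "wz": 0, "hand": 61},
])

```text
clock: 6.25
eef_pos: [0.5441, 0.3032, 0.0058]
tool_rot: [0.142, 0.99, 0.0, 0.0]
ft_force: [-2.2, -0.3, 6.1]
grip_width: 0.0609
grasp_force: 2.9
```

Emit:
drive_tool([
  {"dx": 0, "dy": 0, "dz": -0.1, "wx": 0, "wy": 0, "wz": 0, "hand": 62},
  {"dx": 0, "dy": 0, "dz": -0.22, "wx": 0, "wy": 0, "wz": 0, "hand": 62},
  {"dx": 0, "dy": 0, "dz": -0.22, "wx": 0, "wy": 0, "wz": 0, "hand": 58},
  {"dx": 0, "dy": 0, "dz": -0.22, "wx": 0, "wy": 0, "wz": 0, "hand": 54},
  {"dx": 0, "dy": 0, "dz": -0.22, "wx": 0, "wy": 0, "wz": 0, "hand": 50},
  {"dx": 0, "dy": 0, "dz": -0.22, "wx": 0, "wy": 0, "wz": 0, "hand": 46},
  {"dx": 0, "dy": 0, "dz": -0.22, "wx": 0, "wy": 0, "wz": 0, "hand": 46},
  {"dx": 0, "dy": 0, "dz": -0.22, "wx": 0, "wy": 0, "wz": 0, "hand": 46},
])

```text
clock: 7.05
eef_pos: [0.5449, 0.3035, 0.017]
tool_rot: [0.142, 0.99, 0.001, 0.001]
ft_force: [-0.3, -1.0, 5.2]
grip_width: 0.0551
grasp_force: 64.1
```

Run:
```python
from h import *
o=bot.get_obs(); print(np.round(o["ft_force"],2),np.round(o["eef_pos"],4),o["grip_width"],o["grasp_force"])
e=o["eef_pos"]
go(e[0],e[1],.16,np.pi-.285,"lift")
go(.480+.018,.0785,.16,np.pi-.005,"over")
```

```text
[-0.3  -0.98  5.16] [0.5449 0.3035 0.017 ] 0.05510570589085771 64.09254670143127
lift d [-0.005, 0.004, -2.861] w [0.02, 0.02, -0.01] from [0.5449, 0.3035, 0.017] j6 0.79
over d [-0.373, -4.578, -2.866] w [0.01, 0.02, -3.22] from [0.5449, 0.3035, 0.017] j6 0.79
```

Emit:
drive_tool([
  {"dx": 0, "dy": 0, "dz": -0.3, "wx": 0, "wy": 0, "wz": 0, "hand": 46},
  {"dx": 0, "dy": 0, "dz": -1, "wx": 0, "wy": 0, "wz": 0, "hand": 46},
  {"dx": 0, "dy": 0, "dz": -1.8, "wx": 0, "wy": 0, "wz": 0, "hand": 46},
  {"dx": 0, "dy": -0.2, "dz": -2.5, "wx": 0, "wy": 0, "wz": -0.3, "hand": 46},
  {"dx": -0.05, "dy": -0.7, "dz": -2.87, "wx": 0, "wy": 0, "wz": -0.6, "hand": 46},
  {"dx": -0.1, "dy": -1.3, "dz": -2.87, "wx": 0, "wy": 0, "wz": -1, "hand": 46},
  {"dx": -0.15, "dy": -1.9, "dz": -2.87, "wx": 0, "wy": 0, "wz": -1.4, "hand": 46},
  {"dx": -0.2, "dy": -2.5, "dz": -2.87, "wx": 0, "wy": 0, "wz": -1.8, "hand": 46},
  {"dx": -0.25, "dy": -3.1, "dz": -2.87, "wx": 0, "wy": 0, "wz": -2.2, "hand": 46},
  {"dx": -0.3, "dy": -3.7, "dz": -2.87, "wx": 0, "wy": 0, "wz": -2.6, "hand": 46},
  {"dx": -0.35, "dy": -4.2, "dz": -2.87, "wx": 0, "wy": 0, "wz": -3, "hand": 46},
  {"dx": -0.37, "dy": -4.5, "dz": -2.87, "wx": 0, "wy": 0, "wz": -3.22, "hand": 46},
  {"dx": -0.37, "dy": -4.58, "dz": -2.87, "wx": 0, "wy": 0, "wz": -3.22, "hand": 46},
  {"dx": -0.37, "dy": -4.58, "dz": -2.87, "wx": 0, "wy": 0, "wz": -3.22, "hand": 46},
  {"dx": -0.37, "dy": -4.58, "dz": -2.87, "wx": 0, "wy": 0, "wz": -3.22, "hand": 46},
])

```text
clock: 8.55
eef_pos: [0.4975, 0.0789, 0.1592]
tool_rot: [0.002, 1.0, 0.0, 0.0]
ft_force: [-0.3, 0.4, -0.5]
grip_width: 0.0551
grasp_force: 63.7
```

Run:
```python
from h import *
o=bot.get_obs(); print(np.round(o["ft_force"],2),np.round(o["eef_pos"],4),o["grip_width"],o["grasp_force"])
im=bot.camera("scene")
cv2.imwrite("pics/s2.png",cv2.resize(im[130:280,220:420],(800,600),interpolation=cv2.INTER_CUBIC)[:,:,::-1])
```

```text
[-0.33  0.42 -0.5 ] [0.4975 0.0789 0.1592] 0.055094013552728284 63.71148705482483
```

View pics/s2.png

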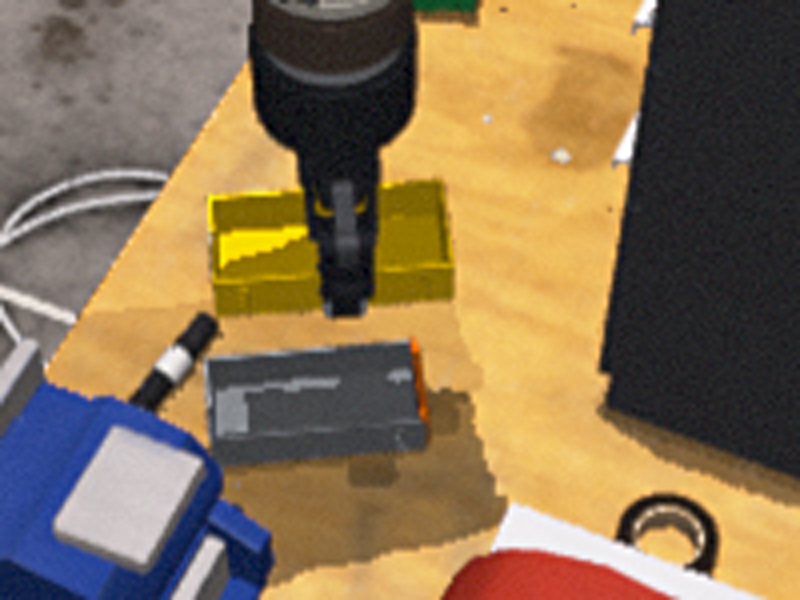

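```bash
cat >> h.py <<'E'
HSV={"tray_yellow_mid":((22,120,60),(34,255,255)),"tray_green_mid":((50,110,30),(85,255,255))}
def hullmask(c,t,ext=None,near=None):
    im=cv2.cvtColor(bot.camera(c),cv2.COLOR_RGB2HSV); m=cv2.inRange(im,*map(np.array,HSV[t]))
    g=np.zeros_like(m); u,v=proj(c,near)[0]; r=45 if c=="scene" else 35
    cv2.rectangle(g,(int(u-r),int(v-r)),(int(u+r),int(v+r)),255,-1); m&=g
    n,l,s,_=cv2.connectedComponentsWithStats(m); keep=[i for i in range(1,n) if s[i,4]>15]
    m=np.isin(l,keep).astype(np.uint8); P=np.argwhere(m)[:,::-1].astype(np.int32)
    h=np.zeros_like(m); cv2.fillConvexPoly(h,cv2.convexHull(P),1); return h>0
def locheld(t,x,y,z,yaw=0,cams=("scene","top")):
    M={c:hullmask(c,t,near=[x,y,z+.02]) for c in cams}
    for cs in [tuple(cams)]+[(c,) for c in cams]:
        p,i=fit({c:M[c] for c in cs},[np.vstack(TRAY)],z,np.array([x,y,yaw])); print(t,cs,np.round(p,4),i)
E
python3 - <<'E'
from h import *
e=bot.get_obs()["eef_pos"]
locheld("tray_yellow_mid",e[0]-.003,e[1],e[2]-.017)
show("b",locate("base_mid",cam=False,cams=("scene",)))
E
```

```text
Traceback (most recent call last):
  File "h.py", line 74, in locheld
    M={c:hullmask(c,t,near=[x,y,z+.02]) for c in cams}
         ~~~~~~~~^^^^^^^^^^^^^^^^^^^^^^
  File "h.py", line 72, in hullmask
    h=np.zeros_like(m); cv2.fillConvexPoly(h,cv2.convexHull(P),1); return h>0
                        ~~~~~~~~~~~~~~~~~~^^^^^^^^^^^^^^^^^^^^^^^
cv2.error: OpenCV(4.12.0) /io/opencv/modules/imgproc/src/drawing.cpp:2404: error: (-215:Assertion failed) points.checkVector(2, CV_32S) >= 0 in function 'fillConvexPoly'
```

```bash
sed -i 's/P=np.argwhere(m)\[:,::-1\].astype(np.int32)/P=cv2.findNonZero(m)/' h.py
python3 - <<'E'
from h import *
e=bot.get_obs()["eef_pos"]
for c in("scene","top"):
    try: locheld("tray_yellow_mid",e[0]-.003,e[1],e[2]-.017,cams=(c,))
    except Exception as x: print(c,"fail",str(x)[:60])
show("b",locate("base_mid",cams=("scene",)))
E
```

```text
tray_yellow_mid ('scene',) [ 0.4942  0.0795 -0.0113] {'scene': 0.971}
tray_yellow_mid ('scene',) [ 0.4942  0.0795 -0.0113] {'scene': 0.971}
top fail OpenCV(4.12.0) /io/opencv/modules/imgproc/src/convhull.cpp:1
b ('scene',) [0.482, 0.0776, 0.0162] {'scene': 0.96}
```

Emit:
drive_tool([
  {"dx": -0.08, "dy": -0.01, "dz": 0.4, "wx": 0, "wy": 0, "wz": 0, "hand": 46},
  {"dx": -0.16, "dy": -0.02, "dz": 1, "wx": 0, "wy": 0, "wz": 0, "hand": 46},
  {"dx": -0.16, "dy": -0.02, "dz": 1.5, "wx": 0, "wy": 0, "wz": 0, "hand": 46},
  {"dx": -0.16, "dy": -0.02, "dz": 1.8, "wx": 0, "wy": 0, "wz": 0, "hand": 46},
  {"dx": -0.16, "dy": -0.02, "dz": 1.95, "wx": 0, "wy": 0, "wz": 0, "hand": 46},
  {"dx": -0.16, "dy": -0.02, "dz": 2, "wx": 0, "wy": 0, "wz": 0, "hand": 46},
  {"dx": -0.16, "dy": -0.02, "dz": 2.04, "wx": 0, "wy": 0, "wz": 0, "hand": 46},
  {"dx": -0.16, "dy": -0.02, "dz": 2.08, "wx": 0, "wy": 0, "wz": 0, "hand": 46},
  {"dx": -0.16, "dy": -0.02, "dz": 2.12, "wx": 0, "wy": 0, "wz": 0, "hand": 46},
  {"dx": -0.16, "dy": -0.02, "dz": 2.12, "wx": 0, "wy": 0, "wz": 0, "hand": 46},
  {"dx": -0.16, "dy": -0.02, "dz": 2.12, "wx": 0, "wy": 0, "wz": 0, "hand": 46},
])

```text
clock: 10.0
eef_pos: [0.5055, 0.0772, 0.0536]
tool_rot: [0.002, 1.0, 0.0, 0.0]
ft_force: [0.1, -0.6, -1.1]
grip_width: 0.0551
grasp_force: 63.7
```

Emit:
drive_tool([
  {"dx": 0, "dy": 0, "dz": 0.04, "wx": 0, "wy": 0, "wz": 0, "hand": 46},
  {"dx": 0, "dy": 0, "dz": 0.08, "wx": 0, "wy": 0, "wz": 0, "hand": 46},
  {"dx": 0, "dy": 0, "dz": 0.11, "wx": 0, "wy": 0, "wz": 0, "hand": 46},
  {"dx": 0, "dy": 0, "dz": 0.11, "wx": 0, "wy": 0, "wz": 0, "hand": 46},
])

```text
clock: 10.4
eef_pos: [0.505, 0.0771, 0.0474]
tool_rot: [0.002, 1.0, -0.0, -0.0]
ft_force: [0.3, -0.2, -1.8]
grip_width: 0.0553
grasp_force: 63.7
```

Emit:
drive_tool([
  {"dx": -0.02, "dy": 0, "dz": 0, "wx": 0, "wy": 0, "wz": 0, "hand": 46},
  {"dx": -0.04, "dy": 0, "dz": 0, "wx": 0, "wy": 0, "wz": 0, "hand": 46},
  {"dx": -0.06, "dy": 0, "dz": 0, "wx": 0, "wy": 0, "wz": 0, "hand": 46},
  {"dx": -0.06, "dy": 0, "dz": 0, "wx": 0, "wy": 0, "wz": 0, "hand": 46},
])

```text
clock: 10.8
eef_pos: [0.5086, 0.0772, 0.0479]
tool_rot: [0.002, 1.0, 0.0, 0.0]
ft_force: [0.5, 0.6, -1.6]
grip_width: 0.0554
grasp_force: 63.7
```

Emit:
drive_tool([
  {"dx": -0.02, "dy": 0, "dz": 0, "wx": 0, "wy": 0, "wz": 0, "hand": 46},
  {"dx": -0.04, "dy": 0, "dz": 0, "wx": 0, "wy": 0, "wz": 0, "hand": 46},
  {"dx": -0.04, "dy": 0, "dz": 0, "wx": 0, "wy": 0, "wz": 0, "hand": 46},
])

```text
clock: 11.1
eef_pos: [0.5092, 0.0771, 0.0475]
tool_rot: [0.002, 1.0, -0.0, -0.001]
ft_force: [-4.0, 0.1, 0.5]
grip_width: 0.0548
grasp_force: 64.0
```

Emit:
drive_tool([
  {"dx": 0.01, "dy": 0, "dz": 0.01, "wx": 0, "wy": 0, "wz": 0, "hand": 46},
  {"dx": 0.02, "dy": 0, "dz": 0.02, "wx": 0, "wy": 0, "wz": 0, "hand": 50},
  {"dx": 0.02, "dy": 0, "dz": 0.02, "wx": 0, "wy": 0, "wz": 0, "hand": 60},
  {"dx": 0.02, "dy": 0, "dz": 0.02, "wx": 0, "wy": 0, "wz": 0, "hand": 70},
  {"dx": 0.02, "dy": 0, "dz": 0.02, "wx": 0, "wy": 0, "wz": 0, "hand": 74},
  {"dx": 0.02, "dy": 0, "dz": -0.1, "wx": 0, "wy": 0, "wz": 0, "hand": 74},
  {"dx": 0.02, "dy": 0, "dz": -0.6, "wx": 0, "wy": 0, "wz": 0, "hand": 74},
  {"dx": 0.02, "dy": 0, "dz": -1.3, "wx": 0, "wy": 0, "wz": 0, "hand": 74},
  {"dx": 0.02, "dy": 0, "dz": -2, "wx": 0, "wy": 0, "wz": 0, "hand": 74},
  {"dx": -0.1, "dy": 0.5, "dz": -2.6, "wx": 0, "wy": 0, "wz": 0.2, "hand": 74},
  {"dx": -0.2, "dy": 1.2, "dz": -2.9, "wx": 0, "wy": 0, "wz": 0.4, "hand": 74},
  {"dx": -0.3, "dy": 1.9, "dz": -2.9, "wx": 0, "wy": 0, "wz": 0.6, "hand": 74},
  {"dx": -0.4, "dy": 2.6, "dz": -2.9, "wx": 0, "wy": 0, "wz": 0.8, "hand": 74},
  {"dx": -0.5, "dy": 3.3, "dz": -2.9, "wx": 0, "wy": 0, "wz": 1.1, "hand": 74},
  {"dx": -0.6, "dy": 4, "dz": -2.9, "wx": 0, "wy": 0, "wz": 1.4, "hand": 74},
  {"dx": -0.7, "dy": 4.6, "dz": -2.9, "wx": 0, "wy": 0, "wz": 1.7, "hand": 74},
  {"dx": -0.75, "dy": 5.2, "dz": -2.9, "wx": 0, "wy": 0, "wz": 2, "hand": 74},
  {"dx": -0.8, "dy": 5.7, "dz": -2.9, "wx": 0, "wy": 0, "wz": 2.2, "hand": 74},
  {"dx": -0.85, "dy": 6.1, "dz": -2.9, "wx": 0, "wy": 0, "wz": 2.2, "hand": 74},
])

```text
clock: 13.0
eef_pos: [0.5541, 0.3838, 0.193]
tool_rot: [0.098, 0.995, 0.0, 0.0]
ft_force: [0.3, 0.5, 0.7]
grip_width: 0.074
grasp_force: 0.0
```

Run:
```python
from h import *
show("g",locate("tray_green_mid"))
for c in("scene","top"):
    try: locheld("tray_yellow_mid",.506,.078,.03,cams=(c,))
    except Exception as x: print(c,"fail",str(x)[:60])
show("blue",{}); print([ (c,[(np.round(d["extent"]),round(d["score"],2)) for d in bot.look_for(c,"tray_blue_mid")]) for c in("scene","top")])
go(.558,.4185,.03,np.pi-.19)
```

```text
g ('scene', 'top') [0.5579, 0.4185, -0.2032] {'scene': 0.96, 'top': 0.061}
g ('scene',) [0.5579, 0.4186, -0.2006] {'scene': 0.96}
g ('top',) [0.618, 0.3875, 0.2858] {'top': 0.068}
tray_yellow_mid ('scene',) [0.5055 0.0769 0.0246] {'scene': 0.958}
tray_yellow_mid ('scene',) [0.5055 0.0769 0.0246] {'scene': 0.958}
tray_yellow_mid ('top',) [ 0.5043  0.0754 -0.0107] {'top': 0.913}
tray_yellow_mid ('top',) [ 0.5043  0.0754 -0.0107] {'top': 0.913}
[('scene', []), ('top', [(array([464., 242.,  36.,  22.]), 0.44)])]
 d [0.077, 0.754, 3.263] w [-0.0, 0.0, -0.09] from [0.5544, 0.3808, 0.1932] j6 0.8
```

Emit:
drive_tool([
  {"dx": 0.05, "dy": 0.4, "dz": 0.5, "wx": 0, "wy": 0, "wz": 0, "hand": 74},
  {"dx": 0.09, "dy": 0.75, "dz": 1, "wx": 0, "wy": 0, "wz": 0, "hand": 74},
  {"dx": 0.09, "dy": 0.75, "dz": 1.6, "wx": 0, "wy": 0, "wz": 0, "hand": 72},
  {"dx": 0.09, "dy": 0.75, "dz": 2.2, "wx": 0, "wy": 0, "wz": 0, "hand": 72},
  {"dx": 0.09, "dy": 0.75, "dz": 2.7, "wx": 0, "wy": 0, "wz": 0, "hand": 72},
  {"dx": 0.09, "dy": 0.75, "dz": 3.1, "wx": 0, "wy": 0, "wz": 0, "hand": 72},
  {"dx": 0.09, "dy": 0.75, "dz": 3.4, "wx": 0, "wy": 0, "wz": 0, "hand": 72},
  {"dx": 0.09, "dy": 0.75, "dz": 3.5, "wx": 0, "wy": 0, "wz": 0, "hand": 70},
  {"dx": 0.09, "dy": 0.75, "dz": 3.52, "wx": 0, "wy": 0, "wz": 0, "hand": 70},
  {"dx": 0.09, "dy": 0.75, "dz": 3.52, "wx": 0, "wy": 0, "wz": 0, "hand": 70},
  {"dx": 0.09, "dy": 0.75, "dz": 3.52, "wx": 0, "wy": 0, "wz": 0, "hand": 66},
])

```text
clock: 14.5
eef_pos: [0.558, 0.4202, 0.0184]
tool_rot: [0.098, 0.995, 0.001, 0.001]
ft_force: [-0.6, 0.4, 0.1]
grip_width: 0.066
grasp_force: 0.0
```

Close and lift, then carry over the pile.

Emit:
drive_tool([
  {"dx": 0, "dy": 0, "dz": 0.03, "wx": 0, "wy": 0, "wz": 0, "hand": 62},
  {"dx": 0, "dy": 0, "dz": 0.03, "wx": 0, "wy": 0, "wz": 0, "hand": 58},
  {"dx": 0, "dy": 0, "dz": 0.03, "wx": 0, "wy": 0, "wz": 0, "hand": 54},
  {"dx": 0, "dy": 0, "dz": 0.03, "wx": 0, "wy": 0, "wz": 0, "hand": 48},
  {"dx": 0, "dy": 0, "dz": 0.03, "wx": 0, "wy": 0, "wz": 0, "hand": 46},
  {"dx": 0, "dy": 0, "dz": 0.03, "wx": 0, "wy": 0, "wz": 0, "hand": 46},
  {"dx": 0, "dy": 0, "dz": 0.03, "wx": 0, "wy": 0, "wz": 0, "hand": 46},
])

```text
clock: 15.2
eef_pos: [0.5575, 0.4199, 0.0161]
tool_rot: [0.098, 0.995, 0.0, 0.0]
ft_force: [-0.2, -1.3, 4.8]
grip_width: 0.0551
grasp_force: 63.7
```

Run:
```python
from h import *
o=bot.get_obs(); print(np.round(o["ft_force"],2),o["grip_width"],o["grasp_force"])
go(.488,.0775,.2,np.pi-.003,"over")
```

```text
[-0.21 -1.32  4.8 ] 0.05506301195618973 63.747299909591675
over d [0.022, -6.984, -3.685] w [0.01, 0.01, -2.22] from [0.5575, 0.4199, 0.0161] j6 0.84
```

Emit:
drive_tool([
  {"dx": 0, "dy": 0, "dz": -0.3, "wx": 0, "wy": 0, "wz": 0, "hand": 46},
  {"dx": 0, "dy": 0, "dz": -1, "wx": 0, "wy": 0, "wz": 0, "hand": 46},
  {"dx": 0, "dy": 0, "dz": -1.8, "wx": 0, "wy": 0, "wz": 0, "hand": 46},
  {"dx": 0, "dy": -0.2, "dz": -2.6, "wx": 0, "wy": 0, "wz": 0, "hand": 46},
  {"dx": 0, "dy": -0.8, "dz": -3.2, "wx": 0, "wy": 0, "wz": -0.2, "hand": 46},
  {"dx": 0, "dy": -1.4, "dz": -3.6, "wx": 0, "wy": 0, "wz": -0.4, "hand": 46},
  {"dx": 0, "dy": -2, "dz": -3.7, "wx": 0, "wy": 0, "wz": -0.6, "hand": 46},
  {"dx": 0, "dy": -2.6, "dz": -3.7, "wx": 0, "wy": 0, "wz": -0.8, "hand": 46},
  {"dx": 0, "dy": -3.2, "dz": -3.7, "wx": 0, "wy": 0, "wz": -1, "hand": 46},
  {"dx": 0, "dy": -3.8, "dz": -3.7, "wx": 0, "wy": 0, "wz": -1.2, "hand": 46},
  {"dx": 0, "dy": -4.4, "dz": -3.7, "wx": 0, "wy": 0, "wz": -1.4, "hand": 46},
  {"dx": 0, "dy": -5, "dz": -3.7, "wx": 0, "wy": 0, "wz": -1.6, "hand": 46},
  {"dx": 0.01, "dy": -5.6, "dz": -3.7, "wx": 0, "wy": 0, "wz": -1.8, "hand": 46},
  {"dx": 0.02, "dy": -6.1, "dz": -3.7, "wx": 0, "wy": 0, "wz": -2, "hand": 46},
  {"dx": 0.02, "dy": -6.6, "dz": -3.7, "wx": 0, "wy": 0, "wz": -2.2, "hand": 46},
  {"dx": 0.02, "dy": -6.9, "dz": -3.7, "wx": 0, "wy": 0, "wz": -2.22, "hand": 46},
  {"dx": 0.02, "dy": -6.98, "dz": -3.7, "wx": 0, "wy": 0, "wz": -2.22, "hand": 46},
  {"dx": 0.02, "dy": -6.98, "dz": -3.7, "wx": 0, "wy": 0, "wz": -2.22, "hand": 46},
  {"dx": 0.02, "dy": -6.98, "dz": -3.7, "wx": 0, "wy": 0, "wz": -2.22, "hand": 46},
  {"dx": 0.02, "dy": -6.98, "dz": -3.7, "wx": 0, "wy": 0, "wz": -2.22, "hand": 46},
])

```text
clock: 17.2
eef_pos: [0.4882, 0.0785, 0.2002]
tool_rot: [0.001, 1.0, 0.0, -0.0]
ft_force: [-0.6, 0.7, -1.3]
grip_width: 0.0551
grasp_force: 63.8
```

Run:
```python
from h import *
e=bot.get_obs()["eef_pos"]; print(np.round(e,4))
locheld("tray_green_mid",e[0],e[1],e[2]-.0165,cams=("scene",))
locheld("tray_yellow_mid",.506,.078,.03,cams=("scene",))
```

```text
[0.4882 0.0785 0.2002]
tray_green_mid ('scene',) [0.488  0.0799 0.0061] {'scene': 0.955}
tray_green_mid ('scene',) [0.488  0.0799 0.0061] {'scene': 0.955}
tray_yellow_mid ('scene',) [0.5059 0.0764 0.0273] {'scene': 0.961}
tray_yellow_mid ('scene',) [0.5059 0.0764 0.0273] {'scene': 0.961}
```

Emit:
drive_tool([
  {"dx": 0.04, "dy": -0.02, "dz": 0.4, "wx": 0, "wy": 0, "wz": 0, "hand": 46},
  {"dx": 0.04, "dy": -0.02, "dz": 1, "wx": 0, "wy": 0, "wz": 0, "hand": 46},
  {"dx": 0.04, "dy": -0.02, "dz": 1.6, "wx": 0, "wy": 0, "wz": 0, "hand": 46},
  {"dx": 0.04, "dy": -0.02, "dz": 2, "wx": 0, "wy": 0, "wz": 0, "hand": 46},
  {"dx": 0.04, "dy": -0.02, "dz": 2.2, "wx": 0, "wy": 0, "wz": 0, "hand": 46},
  {"dx": 0.04, "dy": -0.02, "dz": 2.26, "wx": 0, "wy": 0, "wz": 0, "hand": 46},
  {"dx": 0.04, "dy": -0.02, "dz": 2.3, "wx": 0, "wy": 0, "wz": 0, "hand": 46},
  {"dx": 0.04, "dy": -0.02, "dz": 2.34, "wx": 0, "wy": 0, "wz": 0, "hand": 46},
  {"dx": 0.04, "dy": -0.02, "dz": 2.36, "wx": 0, "wy": 0, "wz": 0, "hand": 46},
  {"dx": 0.04, "dy": -0.02, "dz": 2.36, "wx": 0, "wy": 0, "wz": 0, "hand": 46},
])

```text
clock: 18.3
eef_pos: [0.4864, 0.0766, 0.0829]
tool_rot: [0.001, 1.0, 0.0, 0.001]
ft_force: [0.3, 0.2, -1.8]
grip_width: 0.0551
grasp_force: 63.8
```

Emit:
drive_tool([
  {"dx": 0, "dy": 0, "dz": 0.04, "wx": 0, "wy": 0, "wz": 0, "hand": 46},
  {"dx": 0, "dy": 0, "dz": 0.08, "wx": 0, "wy": 0, "wz": 0, "hand": 46},
  {"dx": 0, "dy": 0, "dz": 0.11, "wx": 0, "wy": 0, "wz": 0, "hand": 46},
  {"dx": 0, "dy": 0, "dz": 0.12, "wx": 0, "wy": 0, "wz": 0, "hand": 46},
  {"dx": 0, "dy": 0, "dz": 0.12, "wx": 0, "wy": 0, "wz": 0, "hand": 46},
])

```text
clock: 18.8
eef_pos: [0.4858, 0.0765, 0.0762]
tool_rot: [0.001, 1.0, -0.0, -0.0]
ft_force: [-0.1, 0.3, -1.6]
grip_width: 0.055
grasp_force: 63.8
```

Emit:
drive_tool([
  {"dx": 0.02, "dy": 0, "dz": 0, "wx": 0, "wy": 0, "wz": 0, "hand": 46},
  {"dx": 0.04, "dy": 0, "dz": 0, "wx": 0, "wy": 0, "wz": 0, "hand": 46},
  {"dx": 0.055, "dy": 0, "dz": 0, "wx": 0, "wy": 0, "wz": 0, "hand": 46},
  {"dx": 0.055, "dy": 0, "dz": 0, "wx": 0, "wy": 0, "wz": 0, "hand": 46},
])

```text
clock: 19.2
eef_pos: [0.483, 0.0765, 0.0763]
tool_rot: [0.001, 1.0, -0.0, -0.0]
ft_force: [1.2, -0.6, -0.4]
grip_width: 0.055
grasp_force: 63.8
```

Run:
```python
from h import *
e=bot.get_obs()["eef_pos"]; print(np.round(e,4))
im=bot.camera("scene")
cv2.imwrite("pics/s3.png",cv2.resize(im[150:270,230:390],(800,600),interpolation=cv2.INTER_CUBIC)[:,:,::-1])
```

```text
[0.483  0.0765 0.0763]
```

View pics/s3.png

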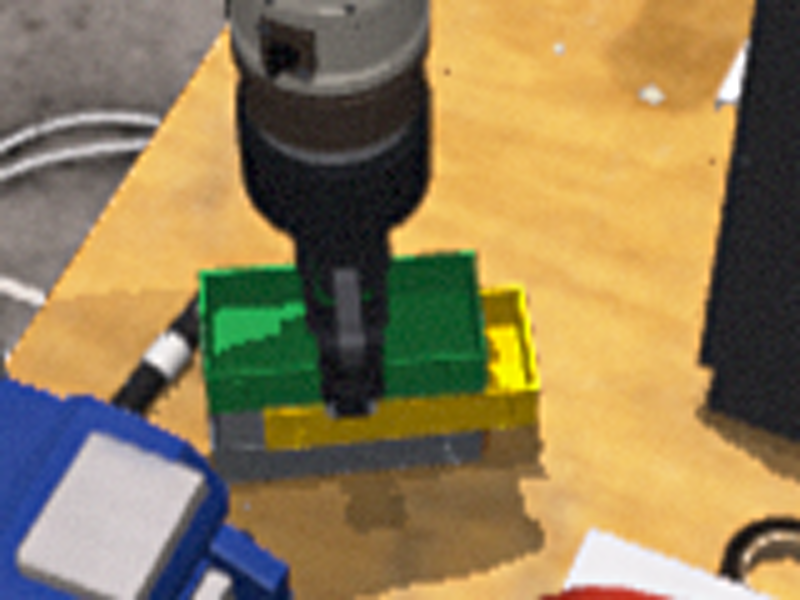

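Emit:
drive_tool([
  {"dx": 0.005, "dy": 0, "dz": 0.01, "wx": 0, "wy": 0, "wz": 0, "hand": 50},
  {"dx": 0.005, "dy": 0, "dz": 0.01, "wx": 0, "wy": 0, "wz": 0, "hand": 60},
  {"dx": 0.005, "dy": 0, "dz": 0.01, "wx": 0, "wy": 0, "wz": 0, "hand": 70},
  {"dx": 0.005, "dy": 0, "dz": 0.01, "wx": 0, "wy": 0, "wz": 0, "hand": 74},
  {"dx": 0.005, "dy": 0, "dz": -0.2, "wx": 0, "wy": 0, "wz": 0, "hand": 74},
  {"dx": 0.005, "dy": 0, "dz": -0.8, "wx": 0, "wy": 0, "wz": 0, "hand": 74},
  {"dx": 0.005, "dy": 0, "dz": -1.6, "wx": 0, "wy": 0, "wz": 0, "hand": 74},
  {"dx": 0.005, "dy": 0, "dz": -2.4, "wx": 0, "wy": 0, "wz": 0, "hand": 74},
  {"dx": 0.005, "dy": 0, "dz": -3.2, "wx": 0, "wy": 0, "wz": 1.5, "hand": 74},
  {"dx": 0.005, "dy": 0, "dz": -4, "wx": 0, "wy": 0, "wz": 3, "hand": 74},
  {"dx": 0.1, "dy": -0.3, "dz": -4.7, "wx": 0, "wy": 0, "wz": 4.5, "hand": 74},
  {"dx": 0.2, "dy": -0.9, "dz": -5.1, "wx": 0, "wy": 0, "wz": 6, "hand": 74},
  {"dx": 0.4, "dy": -1.6, "dz": -5.1, "wx": 0, "wy": 0, "wz": 7.5, "hand": 74},
  {"dx": 0.6, "dy": -2.4, "dz": -5.1, "wx": 0, "wy": 0, "wz": 9, "hand": 74},
  {"dx": 0.8, "dy": -3.2, "dz": -5.1, "wx": 0, "wy": 0, "wz": 10.5, "hand": 74},
  {"dx": 1, "dy": -4, "dz": -5.1, "wx": 0, "wy": 0, "wz": 12, "hand": 74},
  {"dx": 1.2, "dy": -4.8, "dz": -5.1, "wx": 0, "wy": 0, "wz": 13.5, "hand": 74},
  {"dx": 1.4, "dy": -5.6, "dz": -5.1, "wx": 0, "wy": 0, "wz": 15, "hand": 74},
  {"dx": 1.6, "dy": -6.4, "dz": -5.1, "wx": 0, "wy": 0, "wz": 16.5, "hand": 74},
  {"dx": 1.78, "dy": -7.15, "dz": -5.1, "wx": 0, "wy": 0, "wz": 18, "hand": 74},
])

```text
clock: 21.25
eef_pos: [0.3922, -0.2823, 0.3323]
tool_rot: [0.71, 0.704, 0.0, 0.001]
ft_force: [0.7, -0.4, -0.1]
grip_width: 0.074
grasp_force: 0.0
```

Run:
```python
from h import *
for c in("scene","top"):
    try: locheld("tray_green_mid",.482,.077,.06,cams=(c,))
    except Exception as x: print(c,"fail",str(x)[:60])
im=bot.camera("scene")
cv2.imwrite("pics/s4.png",cv2.resize(im[150:270,230:390],(800,600),interpolation=cv2.INTER_CUBIC)[:,:,::-1])
show("cap",locate("cap_mid",[cyl(.021,.06,.093)]))
go(.394,-.281,.12,-.43)
print(bot.get_obs()["joint_pos"])
```

```text
tray_green_mid ('scene',) [ 0.4841  0.0763 -0.0011] {'scene': 0.947}
tray_green_mid ('scene',) [ 0.4841  0.0763 -0.0011] {'scene': 0.947}
tray_green_mid ('top',) [0.4823 0.0762 0.0005] {'top': 0.876}
tray_green_mid ('top',) [0.4823 0.0762 0.0005] {'top': 0.876}
cap ('scene', 'top') [0.3941, -0.2816, -0.1609] {'scene': 0.905, 'top': 0.881}
cap ('scene',) [0.3952, -0.2805, 0.0674] {'scene': 0.946}
cap ('top',) [0.3926, -0.2827, -0.1147] {'top': 0.932}
 d [-0.028, 0.01, 4.234] w [0.0, -0.01, 22.92] from [0.3934, -0.2796, 0.3317] j6 0.95
[-6.18155593e-01  1.85712497e-01  1.65462891e-01  1.55026765e+00
  3.58366675e-04  9.53381247e-01]
```

View pics/s4.png

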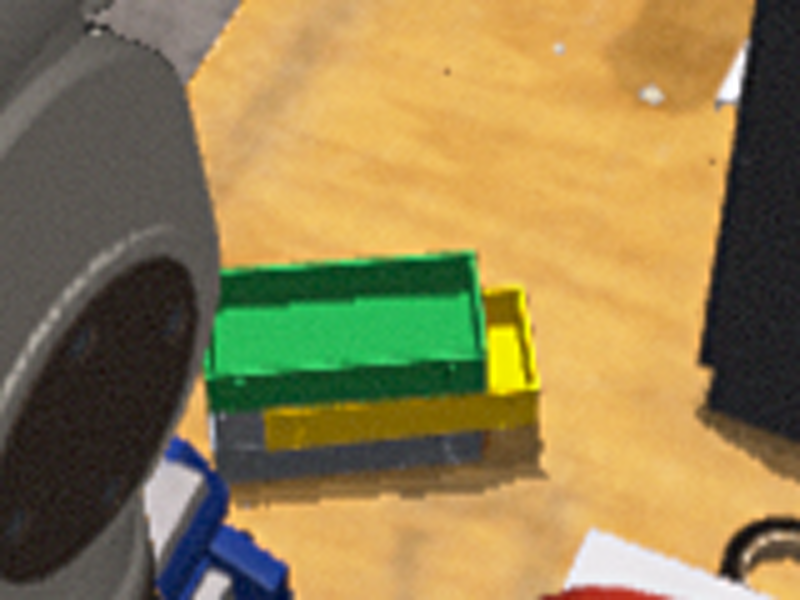

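Emit:
drive_tool([
  {"dx": -0.03, "dy": 0, "dz": 0.2, "wx": 0, "wy": 0, "wz": 1.6, "hand": 74},
  {"dx": -0.03, "dy": 0, "dz": 0.6, "wx": 0, "wy": 0, "wz": 3.2, "hand": 74},
  {"dx": -0.03, "dy": 0, "dz": 1, "wx": 0, "wy": 0, "wz": 4.8, "hand": 74},
  {"dx": -0.03, "dy": 0, "dz": 1.4, "wx": 0, "wy": 0, "wz": 6.4, "hand": 74},
  {"dx": -0.03, "dy": 0, "dz": 1.8, "wx": 0, "wy": 0, "wz": 8, "hand": 74},
  {"dx": -0.03, "dy": 0, "dz": 2.2, "wx": 0, "wy": 0, "wz": 9.6, "hand": 74},
  {"dx": -0.03, "dy": 0, "dz": 2.6, "wx": 0, "wy": 0, "wz": 11.2, "hand": 74},
  {"dx": -0.03, "dy": 0, "dz": 3, "wx": 0, "wy": 0, "wz": 12.8, "hand": 74},
  {"dx": -0.03, "dy": 0, "dz": 3.4, "wx": 0, "wy": 0, "wz": 14.4, "hand": 70},
  {"dx": -0.03, "dy": 0, "dz": 3.8, "wx": 0, "wy": 0, "wz": 16, "hand": 70},
  {"dx": -0.03, "dy": 0, "dz": 4.1, "wx": 0, "wy": 0, "wz": 17.6, "hand": 70},
  {"dx": -0.03, "dy": 0, "dz": 4.2, "wx": 0, "wy": 0, "wz": 19.2, "hand": 70},
  {"dx": -0.03, "dy": 0, "dz": 4.2, "wx": 0, "wy": 0, "wz": 20.8, "hand": 70},
  {"dx": -0.03, "dy": 0, "dz": 4.2, "wx": 0, "wy": 0, "wz": 22.4, "hand": 70},
  {"dx": -0.03, "dy": 0, "dz": 4.2, "wx": 0, "wy": 0, "wz": 22.9, "hand": 70},
  {"dx": -0.03, "dy": 0, "dz": 4.2, "wx": 0, "wy": 0, "wz": 22.9, "hand": 70},
])

```text
clock: 23.2
eef_pos: [0.3938, -0.281, 0.1216]
tool_rot: [0.977, -0.212, 0.0, 0.0]
ft_force: [0.4, -0.4, -0.5]
grip_width: 0.0699
grasp_force: 0.0
```

Run:
```python
from h import *
im=bot.camera("scene")
cv2.imwrite("pics/s5.png",cv2.resize(im[330:450,180:340],(800,600),interpolation=cv2.INTER_CUBIC)[:,:,::-1])
go(.394,-.281,.0735,-.43)
```

```text
d [0.003, -0.005, 0.962] w [-0.0, -0.0, 0.03] from [0.3937, -0.2812, 0.1216] j6 2.95
```

View pics/s5.png

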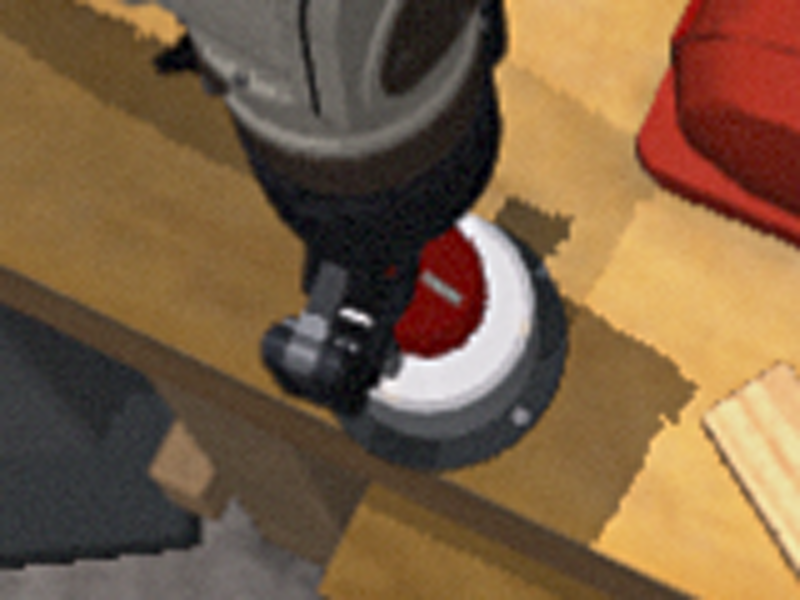

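Run:
```python
from h import *
for P in [(.394,-.281,.093),(.394-.417*.035,-.281-.909*.035,.115),(.394-.417*.05,-.281-.909*.05,.115)]: print((proj("scene",P)[0]-[180,330])*5)
```

```text
[416.13633531 272.18273838]
[371.18521707 351.73166342]
[353.86175449 394.80880528]
```

Run:
```python
from h import *
im=cv2.imread("pics/scene0.png"); hsv=cv2.cvtColor(im,cv2.COLOR_BGR2HSV)
m=((hsv[...,0]<8)|(hsv[...,0]>172))&(hsv[...,1]>130)&(hsv[...,2]>50)
g=np.zeros_like(m); g[360:425,235:300]=1; m&=g
v,u=np.nonzero(m); print("red bbox",u.min(),u.max(),v.min(),v.max(),m.sum())
for z in(.06,.093):
    c=proj("scene",cyl(.021,z,z)+[.394,-.281,0]); print(z,c.min(0),c.max(0))
mm=masks("cap_mid",("scene",))
p0=np.array([.394,-.281,0])
print(fit({"scene":m},[cyl(.021,.06,.093)],0,p0,False))
t=cv2.cvtColor(cv2.imread("pics/top0.png"),cv2.COLOR_BGR2HSV); mt=((t[...,0]<8)|(t[...,0]>172))&(t[...,1]>120)&(t[...,2]>50)
g=np.zeros_like(mt); g[270:305,428:462]=1; mt&=g; v,u=np.nonzero(mt); print("top bbox",u.min(),u.max(),v.min(),v.max())
print(fit({"top":mt},[cyl(.021,.06,.093)],0,p0,False))
cv2.imwrite("pics/z.png",np.hstack([cv2.resize(im[355:430,225:305],(400,375),interpolation=cv2.INTER_NEAREST),cv2.resize(cv2.imread("pics/top0.png")[260:320,410:474],(400,375),interpolation=cv2.INTER_NEAREST)]))
```

```text
red bbox 253 276 374 400 496
0.06 [253.19418317 378.12792196] [276.44256073 401.38380792]
0.093 [251.22007584 372.64534975] [275.20521209 396.51309527]
(array([ 0.39479097, -0.28035437,  0.00566657]), {'scene': 0.863})
top bbox 438 453 278 293
(array([ 0.39206446, -0.2794918 ,  0.11435802]), {'top': 0.735})
```

View pics/z.png

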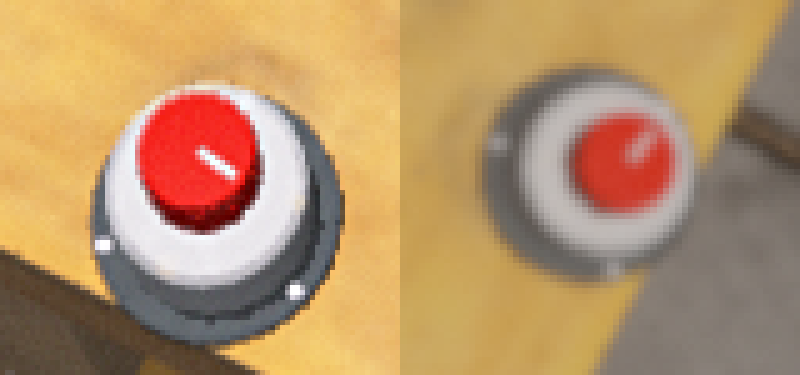

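Emit:
drive_tool([
  {"dx": 0, "dy": 0, "dz": 0.3, "wx": 0, "wy": 0, "wz": 0, "hand": 66},
  {"dx": 0, "dy": 0, "dz": 0.6, "wx": 0, "wy": 0, "wz": 0, "hand": 64},
  {"dx": 0, "dy": 0, "dz": 0.8, "wx": 0, "wy": 0, "wz": 0, "hand": 60},
  {"dx": 0, "dy": 0, "dz": 0.94, "wx": 0, "wy": 0, "wz": 0, "hand": 58},
  {"dx": 0, "dy": 0, "dz": 0.96, "wx": 0, "wy": 0, "wz": 0, "hand": 54},
  {"dx": 0, "dy": 0, "dz": 0.96, "wx": 0, "wy": 0, "wz": 0, "hand": 50},
  {"dx": 0, "dy": 0, "dz": 0.96, "wx": 0, "wy": 0, "wz": 0, "hand": 46},
  {"dx": 0, "dy": 0, "dz": 0.96, "wx": 0, "wy": 0, "wz": 0, "hand": 46},
])

```text
clock: 24.15
eef_pos: [0.3936, -0.2825, 0.0738]
tool_rot: [0.977, -0.214, 0.001, 0.0]
ft_force: [-0.7, -0.4, 0.9]
grip_width: 0.0462
grasp_force: 0.0
```

Emit:
drive_tool([
  {"dx": 0, "dy": 0, "dz": 0, "wx": 0, "wy": 0, "wz": 0, "hand": 43},
  {"dx": 0, "dy": 0, "dz": 0, "wx": 0, "wy": 0, "wz": 0, "hand": 41},
  {"dx": 0, "dy": 0, "dz": 0, "wx": 0, "wy": 0, "wz": 0, "hand": 38},
  {"dx": 0, "dy": 0, "dz": 0, "wx": 0, "wy": 0, "wz": 0, "hand": 32},
  {"dx": 0, "dy": 0, "dz": 0, "wx": 0, "wy": 0, "wz": 0, "hand": 32},
  {"dx": 0, "dy": 0, "dz": 0, "wx": 0, "wy": 0, "wz": 0, "hand": 32},
])

```text
clock: 24.75
eef_pos: [0.3939, -0.2817, 0.0742]
tool_rot: [0.977, -0.213, 0.001, -0.001]
ft_force: [-0.3, 3.2, 6.9]
grip_width: 0.0406
grasp_force: 59.7
```

Emit:
drive_tool([
  {"dx": 0, "dy": 0, "dz": -0.003, "wx": 0, "wy": 0, "wz": -1.6, "hand": 32},
  {"dx": 0, "dy": 0, "dz": -0.007, "wx": 0, "wy": 0, "wz": -3.2, "hand": 32},
  {"dx": 0, "dy": 0, "dz": -0.011, "wx": 0, "wy": 0, "wz": -4.8, "hand": 32},
  {"dx": 0, "dy": 0, "dz": -0.014, "wx": 0, "wy": 0, "wz": -6.4, "hand": 32},
  {"dx": 0, "dy": 0, "dz": -0.018, "wx": 0, "wy": 0, "wz": -8, "hand": 32},
  {"dx": 0, "dy": 0, "dz": -0.021, "wx": 0, "wy": 0, "wz": -9.6, "hand": 32},
  {"dx": 0, "dy": 0, "dz": -0.025, "wx": 0, "wy": 0, "wz": -11.2, "hand": 32},
  {"dx": 0, "dy": 0, "dz": -0.028, "wx": 0, "wy": 0, "wz": -12.8, "hand": 32},
  {"dx": 0, "dy": 0, "dz": -0.032, "wx": 0, "wy": 0, "wz": -14.4, "hand": 32},
  {"dx": 0, "dy": 0, "dz": -0.036, "wx": 0, "wy": 0, "wz": -16, "hand": 32},
  {"dx": 0, "dy": 0, "dz": -0.039, "wx": 0, "wy": 0, "wz": -17.6, "hand": 32},
  {"dx": 0, "dy": 0, "dz": -0.043, "wx": 0, "wy": 0, "wz": -19.2, "hand": 32},
  {"dx": 0, "dy": 0, "dz": -0.046, "wx": 0, "wy": 0, "wz": -20.8, "hand": 32},
  {"dx": 0, "dy": 0, "dz": -0.05, "wx": 0, "wy": 0, "wz": -22.4, "hand": 32},
  {"dx": 0, "dy": 0, "dz": -0.053, "wx": 0, "wy": 0, "wz": -24, "hand": 32},
  {"dx": 0, "dy": 0, "dz": -0.057, "wx": 0, "wy": 0, "wz": -25.6, "hand": 32},
  {"dx": 0, "dy": 0, "dz": -0.06, "wx": 0, "wy": 0, "wz": -27.2, "hand": 32},
  {"dx": 0, "dy": 0, "dz": -0.064, "wx": 0, "wy": 0, "wz": -28.8, "hand": 32},
  {"dx": 0, "dy": 0, "dz": -0.068, "wx": 0, "wy": 0, "wz": -30.4, "hand": 32},
  {"dx": 0, "dy": 0, "dz": -0.071, "wx": 0, "wy": 0, "wz": -32, "hand": 32},
])

```text
clock: 26.75
eef_pos: [0.3935, -0.2815, 0.0768]
tool_rot: [0.377, 0.926, 0.001, 0.0]
ft_force: [2.1, 2.6, -0.2]
grip_width: 0.0404
grasp_force: 60.5
```

Run:
```python
from h import *
o=bot.get_obs(); print(np.round(o["joint_pos"],3),np.round(o["eef_pos"],4),np.round(o["ft_force"],1),np.round(o["ft_torque"],2),o["grip_width"])
im=bot.camera("scene")
cv2.imwrite("pics/s6.png",cv2.resize(im[330:450,180:340],(800,600),interpolation=cv2.INTER_CUBIC)[:,:,::-1])
```

```text
[-0.622  0.351 -0.308  0.912  0.002  0.151] [ 0.3935 -0.2815  0.0768] [ 2.1  2.6 -0.2] [ 0.71 -0.45 -0.06] 0.040371646466310994
```

View pics/s6.png

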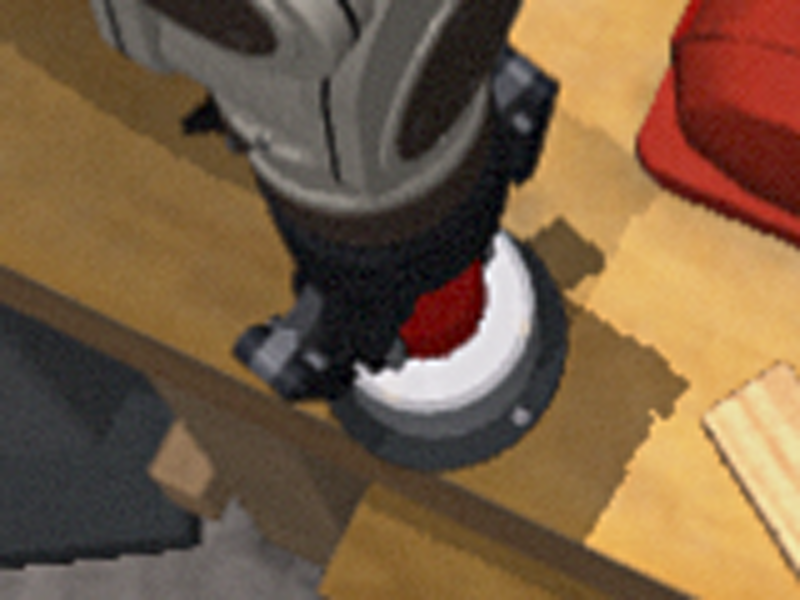

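Emit:
drive_tool([
  {"dx": 0, "dy": 0, "dz": -0.003, "wx": 0, "wy": 0, "wz": -1.6, "hand": 32},
  {"dx": 0, "dy": 0, "dz": -0.007, "wx": 0, "wy": 0, "wz": -3.2, "hand": 32},
  {"dx": 0, "dy": 0, "dz": -0.011, "wx": 0, "wy": 0, "wz": -4.8, "hand": 32},
  {"dx": 0, "dy": 0, "dz": -0.014, "wx": 0, "wy": 0, "wz": -6.4, "hand": 32},
  {"dx": 0, "dy": 0, "dz": -0.018, "wx": 0, "wy": 0, "wz": -8, "hand": 32},
  {"dx": 0, "dy": 0, "dz": -0.021, "wx": 0, "wy": 0, "wz": -9.6, "hand": 32},
  {"dx": 0, "dy": 0, "dz": -0.025, "wx": 0, "wy": 0, "wz": -11.2, "hand": 32},
  {"dx": 0, "dy": 0, "dz": -0.028, "wx": 0, "wy": 0, "wz": -12.8, "hand": 32},
  {"dx": 0, "dy": 0, "dz": -0.032, "wx": 0, "wy": 0, "wz": -14.4, "hand": 32},
  {"dx": 0, "dy": 0, "dz": -0.036, "wx": 0, "wy": 0, "wz": -16, "hand": 32},
  {"dx": 0, "dy": 0, "dz": -0.039, "wx": 0, "wy": 0, "wz": -17.6, "hand": 32},
  {"dx": 0, "dy": 0, "dz": -0.043, "wx": 0, "wy": 0, "wz": -19.2, "hand": 32},
  {"dx": 0, "dy": 0, "dz": -0.046, "wx": 0, "wy": 0, "wz": -20.8, "hand": 32},
  {"dx": 0, "dy": 0, "dz": -0.05, "wx": 0, "wy": 0, "wz": -22.4, "hand": 32},
  {"dx": 0, "dy": 0, "dz": -0.053, "wx": 0, "wy": 0, "wz": -24, "hand": 32},
  {"dx": 0, "dy": 0, "dz": -0.057, "wx": 0, "wy": 0, "wz": -25.6, "hand": 32},
  {"dx": 0, "dy": 0, "dz": -0.06, "wx": 0, "wy": 0, "wz": -27.2, "hand": 32},
  {"dx": 0, "dy": 0, "dz": -0.064, "wx": 0, "wy": 0, "wz": -28.8, "hand": 32},
  {"dx": 0, "dy": 0, "dz": -0.068, "wx": 0, "wy": 0, "wz": -30.4, "hand": 32},
  {"dx": 0, "dy": 0, "dz": -0.071, "wx": 0, "wy": 0, "wz": -32, "hand": 32},
])

```text
clock: 28.8
eef_pos: [0.3939, -0.282, 0.0804]
tool_rot: [0.846, -0.533, 0.001, -0.001]
ft_force: [2.3, 2.6, -0.8]
grip_width: 0.0404
grasp_force: 60.6
```

Emit:
drive_tool([
  {"dx": 0, "dy": 0, "dz": 0, "wx": 0, "wy": 0, "wz": 0, "hand": 42},
  {"dx": 0, "dy": 0, "dz": 0, "wx": 0, "wy": 0, "wz": 0, "hand": 52},
  {"dx": 0, "dy": 0, "dz": 0, "wx": 0, "wy": 0, "wz": 0, "hand": 60},
  {"dx": 0, "dy": 0, "dz": 0, "wx": 0, "wy": 0, "wz": 1.6, "hand": 60},
  {"dx": 0, "dy": 0, "dz": 0, "wx": 0, "wy": 0, "wz": 3.2, "hand": 60},
  {"dx": 0, "dy": 0, "dz": 0, "wx": 0, "wy": 0, "wz": 4.9, "hand": 60},
  {"dx": 0, "dy": 0, "dz": 0, "wx": 0, "wy": 0, "wz": 6.6, "hand": 60},
  {"dx": 0, "dy": 0, "dz": 0, "wx": 0, "wy": 0, "wz": 8.3, "hand": 60},
  {"dx": 0, "dy": 0, "dz": 0, "wx": 0, "wy": 0, "wz": 10, "hand": 60},
  {"dx": 0, "dy": 0, "dz": 0, "wx": 0, "wy": 0, "wz": 11.7, "hand": 60},
  {"dx": 0, "dy": 0, "dz": 0, "wx": 0, "wy": 0, "wz": 13.4, "hand": 60},
  {"dx": 0, "dy": 0, "dz": 0, "wx": 0, "wy": 0, "wz": 15.1, "hand": 60},
  {"dx": 0, "dy": 0, "dz": 0, "wx": 0, "wy": 0, "wz": 16.8, "hand": 60},
  {"dx": 0, "dy": 0, "dz": 0, "wx": 0, "wy": 0, "wz": 18.5, "hand": 60},
  {"dx": 0, "dy": 0, "dz": 0, "wx": 0, "wy": 0, "wz": 20.2, "hand": 60},
  {"dx": 0, "dy": 0, "dz": 0, "wx": 0, "wy": 0, "wz": 21.9, "hand": 60},
  {"dx": 0, "dy": 0, "dz": 0, "wx": 0, "wy": 0, "wz": 23.6, "hand": 60},
  {"dx": 0, "dy": 0, "dz": 0, "wx": 0, "wy": 0, "wz": 25.3, "hand": 60},
  {"dx": 0, "dy": 0, "dz": 0, "wx": 0, "wy": 0, "wz": 27, "hand": 60},
  {"dx": 0, "dy": 0, "dz": 0, "wx": 0, "wy": 0, "wz": 28.7, "hand": 60},
])

```text
clock: 30.8
eef_pos: [0.3928, -0.2825, 0.0803]
tool_rot: [0.247, 0.969, -0.0, -0.0]
ft_force: [0.3, 0.4, -0.8]
grip_width: 0.06
grasp_force: 0.0
```

Emit:
drive_tool([
  {"dx": 0, "dy": 0, "dz": 0, "wx": 0, "wy": 0, "wz": 1.7, "hand": 60},
  {"dx": 0, "dy": 0, "dz": 0, "wx": 0, "wy": 0, "wz": 3.4, "hand": 60},
  {"dx": 0, "dy": 0, "dz": 0, "wx": 0, "wy": 0, "wz": 5.1, "hand": 60},
  {"dx": 0, "dy": 0, "dz": 0, "wx": 0, "wy": 0, "wz": 6.8, "hand": 60},
  {"dx": 0, "dy": 0, "dz": 0, "wx": 0, "wy": 0, "wz": 8.5, "hand": 60},
  {"dx": 0, "dy": 0, "dz": 0, "wx": 0, "wy": 0, "wz": 10.2, "hand": 60},
  {"dx": 0, "dy": 0, "dz": 0, "wx": 0, "wy": 0, "wz": 11.9, "hand": 60},
  {"dx": 0, "dy": 0, "dz": 0, "wx": 0, "wy": 0, "wz": 13.6, "hand": 60},
  {"dx": 0, "dy": 0, "dz": 0, "wx": 0, "wy": 0, "wz": 15.3, "hand": 60},
  {"dx": 0, "dy": 0, "dz": 0, "wx": 0, "wy": 0, "wz": 17, "hand": 60},
  {"dx": 0, "dy": 0, "dz": 0, "wx": 0, "wy": 0, "wz": 18.7, "hand": 60},
  {"dx": 0, "dy": 0, "dz": 0, "wx": 0, "wy": 0, "wz": 20.4, "hand": 60},
  {"dx": 0, "dy": 0, "dz": 0, "wx": 0, "wy": 0, "wz": 22.1, "hand": 60},
  {"dx": 0, "dy": 0, "dz": 0, "wx": 0, "wy": 0, "wz": 23.8, "hand": 60},
  {"dx": 0, "dy": 0, "dz": 0, "wx": 0, "wy": 0, "wz": 25.5, "hand": 60},
  {"dx": 0, "dy": 0, "dz": 0, "wx": 0, "wy": 0, "wz": 27.2, "hand": 60},
  {"dx": 0, "dy": 0, "dz": 0, "wx": 0, "wy": 0, "wz": 28.9, "hand": 60},
  {"dx": 0, "dy": 0, "dz": 0, "wx": 0, "wy": 0, "wz": 30.6, "hand": 60},
  {"dx": 0, "dy": 0, "dz": 0, "wx": 0, "wy": 0, "wz": 32.3, "hand": 60},
  {"dx": 0, "dy": 0, "dz": 0, "wx": 0, "wy": 0, "wz": 34, "hand": 60},
])

```text
clock: 32.8
eef_pos: [0.3928, -0.2825, 0.0803]
tool_rot: [0.987, -0.162, -0.0, 0.0]
ft_force: [0.1, 0.3, -0.3]
grip_width: 0.0599
grasp_force: 0.0
```

Run:
```python
from h import *
o=bot.get_obs(); print(np.round(o["joint_pos"],3)); go(.394,-.2815,.0805)
show("cap",locate("cap_mid",[cyl(.021,.067,.100)],cams=("scene",)))
```

```text
[-6.230e-01  3.460e-01 -3.040e-01  9.210e-01 -1.000e-03  2.844e+00]
 d [0.016, -0.026, -0.004] w [0.0, 0.0, 0.0] from [0.3928, -0.2825, 0.0803] j6 2.84
cap ('scene',) [0.3976, -0.2815, 0.1025] {'scene': 0.221}
```

Regrip with a small centring shift and start turning.

Emit:
drive_tool([
  {"dx": 0.015, "dy": -0.02, "dz": 0, "wx": 0, "wy": 0, "wz": 0, "hand": 54},
  {"dx": 0.015, "dy": -0.02, "dz": 0, "wx": 0, "wy": 0, "wz": 0, "hand": 48},
  {"dx": 0.015, "dy": -0.02, "dz": 0, "wx": 0, "wy": 0, "wz": 0, "hand": 43},
  {"dx": 0.015, "dy": -0.02, "dz": 0, "wx": 0, "wy": 0, "wz": 0, "hand": 38},
  {"dx": 0.015, "dy": -0.02, "dz": 0, "wx": 0, "wy": 0, "wz": 0, "hand": 32},
  {"dx": 0.015, "dy": -0.02, "dz": 0, "wx": 0, "wy": 0, "wz": 0, "hand": 32},
  {"dx": 0.015, "dy": -0.02, "dz": 0, "wx": 0, "wy": 0, "wz": 0, "hand": 32},
])

```text
clock: 33.6
eef_pos: [0.3943, -0.2816, 0.0806]
tool_rot: [0.987, -0.158, 0.0, 0.0]
ft_force: [-0.5, -0.5, 2.6]
grip_width: 0.0404
grasp_force: 60.2
```

Emit:
drive_tool([
  {"dx": 0, "dy": 0, "dz": -0.003, "wx": 0, "wy": 0, "wz": -1.6, "hand": 32},
  {"dx": 0, "dy": 0, "dz": -0.007, "wx": 0, "wy": 0, "wz": -3.2, "hand": 32},
  {"dx": 0, "dy": 0, "dz": -0.011, "wx": 0, "wy": 0, "wz": -4.8, "hand": 32},
  {"dx": 0, "dy": 0, "dz": -0.014, "wx": 0, "wy": 0, "wz": -6.4, "hand": 32},
  {"dx": 0, "dy": 0, "dz": -0.018, "wx": 0, "wy": 0, "wz": -8, "hand": 32},
  {"dx": 0, "dy": 0, "dz": -0.021, "wx": 0, "wy": 0, "wz": -9.6, "hand": 32},
  {"dx": 0, "dy": 0, "dz": -0.025, "wx": 0, "wy": 0, "wz": -11.2, "hand": 32},
  {"dx": 0, "dy": 0, "dz": -0.028, "wx": 0, "wy": 0, "wz": -12.8, "hand": 32},
  {"dx": 0, "dy": 0, "dz": -0.032, "wx": 0, "wy": 0, "wz": -14.4, "hand": 32},
  {"dx": 0, "dy": 0, "dz": -0.036, "wx": 0, "wy": 0, "wz": -16, "hand": 32},
  {"dx": 0, "dy": 0, "dz": -0.039, "wx": 0, "wy": 0, "wz": -17.6, "hand": 32},
  {"dx": 0, "dy": 0, "dz": -0.043, "wx": 0, "wy": 0, "wz": -19.2, "hand": 32},
  {"dx": 0, "dy": 0, "dz": -0.046, "wx": 0, "wy": 0, "wz": -20.8, "hand": 32},
  {"dx": 0, "dy": 0, "dz": -0.05, "wx": 0, "wy": 0, "wz": -22.4, "hand": 32},
  {"dx": 0, "dy": 0, "dz": -0.053, "wx": 0, "wy": 0, "wz": -24, "hand": 32},
  {"dx": 0, "dy": 0, "dz": -0.057, "wx": 0, "wy": 0, "wz": -25.6, "hand": 32},
  {"dx": 0, "dy": 0, "dz": -0.06, "wx": 0, "wy": 0, "wz": -27.2, "hand": 32},
  {"dx": 0, "dy": 0, "dz": -0.064, "wx": 0, "wy": 0, "wz": -28.8, "hand": 32},
  {"dx": 0, "dy": 0, "dz": -0.068, "wx": 0, "wy": 0, "wz": -30.4, "hand": 32},
  {"dx": 0, "dy": 0, "dz": -0.071, "wx": 0, "wy": 0, "wz": -32, "hand": 32},
])

```text
clock: 35.6
eef_pos: [0.3942, -0.2806, 0.084]
tool_rot: [0.324, 0.946, 0.001, -0.0]
ft_force: [-0.4, 2.3, 3.9]
grip_width: 0.0405
grasp_force: 60.5
```

Emit:
drive_tool([
  {"dx": 0, "dy": 0, "dz": -0.003, "wx": 0, "wy": 0, "wz": -1.6, "hand": 32},
  {"dx": 0, "dy": 0, "dz": -0.007, "wx": 0, "wy": 0, "wz": -3.2, "hand": 32},
  {"dx": 0, "dy": 0, "dz": -0.011, "wx": 0, "wy": 0, "wz": -4.8, "hand": 32},
  {"dx": 0, "dy": 0, "dz": -0.014, "wx": 0, "wy": 0, "wz": -6.4, "hand": 32},
  {"dx": 0, "dy": 0, "dz": -0.018, "wx": 0, "wy": 0, "wz": -8, "hand": 32},
  {"dx": 0, "dy": 0, "dz": -0.021, "wx": 0, "wy": 0, "wz": -9.6, "hand": 32},
  {"dx": 0, "dy": 0, "dz": -0.025, "wx": 0, "wy": 0, "wz": -11.2, "hand": 32},
  {"dx": 0, "dy": 0, "dz": -0.028, "wx": 0, "wy": 0, "wz": -12.8, "hand": 32},
  {"dx": 0, "dy": 0, "dz": -0.032, "wx": 0, "wy": 0, "wz": -14.4, "hand": 32},
  {"dx": 0, "dy": 0, "dz": -0.036, "wx": 0, "wy": 0, "wz": -16, "hand": 32},
  {"dx": 0, "dy": 0, "dz": -0.039, "wx": 0, "wy": 0, "wz": -17.6, "hand": 32},
  {"dx": 0, "dy": 0, "dz": -0.043, "wx": 0, "wy": 0, "wz": -19.2, "hand": 32},
  {"dx": 0, "dy": 0, "dz": -0.046, "wx": 0, "wy": 0, "wz": -20.8, "hand": 32},
  {"dx": 0, "dy": 0, "dz": -0.05, "wx": 0, "wy": 0, "wz": -22.4, "hand": 32},
  {"dx": 0, "dy": 0, "dz": -0.053, "wx": 0, "wy": 0, "wz": -24, "hand": 32},
  {"dx": 0, "dy": 0, "dz": -0.057, "wx": 0, "wy": 0, "wz": -25.6, "hand": 32},
  {"dx": 0, "dy": 0, "dz": -0.06, "wx": 0, "wy": 0, "wz": -27.2, "hand": 32},
  {"dx": 0, "dy": 0, "dz": -0.064, "wx": 0, "wy": 0, "wz": -28.8, "hand": 32},
  {"dx": 0, "dy": 0, "dz": -0.068, "wx": 0, "wy": 0, "wz": -30.4, "hand": 32},
  {"dx": 0, "dy": 0, "dz": -0.071, "wx": 0, "wy": 0, "wz": -32, "hand": 32},
])

```text
clock: 37.6
eef_pos: [0.3943, -0.2815, 0.0877]
tool_rot: [0.875, -0.484, 0.0, -0.0]
ft_force: [-0.8, -0.6, 2.6]
grip_width: 0.0407
grasp_force: 60.5
```

Emit:
drive_tool([
  {"dx": 0, "dy": 0, "dz": -0.04, "wx": 0, "wy": 0, "wz": 0, "hand": 32},
  {"dx": 0, "dy": 0, "dz": -0.08, "wx": 0, "wy": 0, "wz": 0, "hand": 32},
  {"dx": 0, "dy": 0, "dz": -0.1, "wx": 0, "wy": 0, "wz": 0, "hand": 32},
  {"dx": 0, "dy": 0, "dz": -0.1, "wx": 0, "wy": 0, "wz": 0, "hand": 32},
])

```text
clock: 38.0
eef_pos: [0.3942, -0.2815, 0.0925]
tool_rot: [0.874, -0.487, 0.0, 0.0]
ft_force: [0.2, -0.4, -0.3]
grip_width: 0.0406
grasp_force: 60.4
```

Run:
```python
from h import *
go(.4825,.0765,.33,-np.pi/2)
print(bot.get_obs()["joint_pos"])
```

```text
d [-5.157, -5.271, -4.75] w [-0.0, -0.0, 6.35] from [0.3942, -0.2815, 0.0925] j6 -2.75
[-6.20131421e-01  3.32382512e-01 -2.86648454e-01  9.51701298e-01
  5.57767994e-06 -2.74542285e+00]
```

Emit:
drive_tool([
  {"dx": 0, "dy": 0, "dz": -0.6, "wx": 0, "wy": 0, "wz": 0, "hand": 32},
  {"dx": 0, "dy": 0, "dz": -1.3, "wx": 0, "wy": 0, "wz": 0, "hand": 32},
  {"dx": 0, "dy": 0, "dz": -2.1, "wx": 0, "wy": 0, "wz": 0, "hand": 32},
  {"dx": 0, "dy": 0, "dz": -2.9, "wx": 0, "wy": 0, "wz": 0, "hand": 32},
  {"dx": 0, "dy": 0, "dz": -3.7, "wx": 0, "wy": 0, "wz": 0, "hand": 32},
  {"dx": 0, "dy": 0, "dz": -4.4, "wx": 0, "wy": 0, "wz": 0, "hand": 32},
  {"dx": -0.3, "dy": -0.3, "dz": -4.75, "wx": 0, "wy": 0, "wz": 0.5, "hand": 32},
  {"dx": -0.8, "dy": -0.8, "dz": -4.75, "wx": 0, "wy": 0, "wz": 1, "hand": 32},
  {"dx": -1.3, "dy": -1.3, "dz": -4.75, "wx": 0, "wy": 0, "wz": 1.6, "hand": 32},
  {"dx": -1.8, "dy": -1.8, "dz": -4.75, "wx": 0, "wy": 0, "wz": 2.2, "hand": 32},
  {"dx": -2.3, "dy": -2.3, "dz": -4.75, "wx": 0, "wy": 0, "wz": 2.8, "hand": 32},
  {"dx": -2.8, "dy": -2.8, "dz": -4.75, "wx": 0, "wy": 0, "wz": 3.4, "hand": 32},
  {"dx": -3.3, "dy": -3.3, "dz": -4.75, "wx": 0, "wy": 0, "wz": 4, "hand": 32},
  {"dx": -3.8, "dy": -3.8, "dz": -4.75, "wx": 0, "wy": 0, "wz": 4.6, "hand": 32},
  {"dx": -4.3, "dy": -4.3, "dz": -4.75, "wx": 0, "wy": 0, "wz": 5.2, "hand": 32},
  {"dx": -4.7, "dy": -4.8, "dz": -4.75, "wx": 0, "wy": 0, "wz": 5.8, "hand": 32},
  {"dx": -5, "dy": -5.1, "dz": -4.75, "wx": 0, "wy": 0, "wz": 6.35, "hand": 32},
  {"dx": -5.16, "dy": -5.27, "dz": -4.75, "wx": 0, "wy": 0, "wz": 6.35, "hand": 32},
  {"dx": -5.16, "dy": -5.27, "dz": -4.75, "wx": 0, "wy": 0, "wz": 6.35, "hand": 32},
])

```text
clock: 39.9
eef_pos: [0.482, 0.0777, 0.3296]
tool_rot: [0.709, -0.706, -0.0, 0.0]
ft_force: [-0.7, -0.1, -1.5]
grip_width: 0.0404
grasp_force: 60.5
```

Run:
```python
from h import *
locheld("tray_green_mid",.482,.077,.06,cams=("scene",))
locheld("tray_yellow_mid",.506,.078,.03,cams=("scene",))
im=bot.camera("scene")
cv2.imwrite("pics/s7.png",cv2.resize(im[100:280,220:460],(800,600),interpolation=cv2.INTER_CUBIC)[:,:,::-1])
go(.4825,.0765,.0875,-np.pi/2)
```

```text
tray_green_mid ('scene',) [ 0.4826  0.0764 -0.0043] {'scene': 0.963}
tray_green_mid ('scene',) [ 0.4826  0.0764 -0.0043] {'scene': 0.963}
tray_yellow_mid ('scene',) [0.5072 0.0742 0.0281] {'scene': 0.689}
tray_yellow_mid ('scene',) [0.5072 0.0742 0.0281] {'scene': 0.689}
 d [-0.016, -0.018, 4.849] w [0.0, -0.01, 0.01] from [0.4817, 0.0758, 0.3299] j6 -1.42
```

View pics/s7.png

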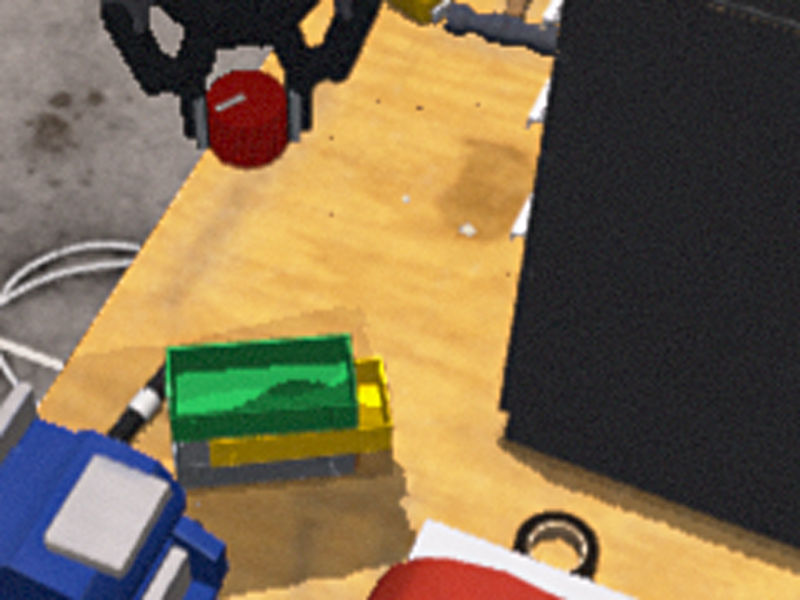

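Emit:
drive_tool([
  {"dx": -0.016, "dy": -0.018, "dz": 0.5, "wx": 0, "wy": 0, "wz": 0, "hand": 32},
  {"dx": -0.016, "dy": -0.018, "dz": 1.2, "wx": 0, "wy": 0, "wz": 0, "hand": 32},
  {"dx": -0.016, "dy": -0.018, "dz": 1.9, "wx": 0, "wy": 0, "wz": 0, "hand": 32},
  {"dx": -0.016, "dy": -0.018, "dz": 2.6, "wx": 0, "wy": 0, "wz": 0, "hand": 32},
  {"dx": -0.016, "dy": -0.018, "dz": 3.2, "wx": 0, "wy": 0, "wz": 0, "hand": 32},
  {"dx": -0.016, "dy": -0.018, "dz": 3.7, "wx": 0, "wy": 0, "wz": 0, "hand": 32},
  {"dx": -0.016, "dy": -0.018, "dz": 4, "wx": 0, "wy": 0, "wz": 0, "hand": 32},
  {"dx": -0.016, "dy": -0.018, "dz": 4.2, "wx": 0, "wy": 0, "wz": 0, "hand": 32},
  {"dx": -0.016, "dy": -0.018, "dz": 4.3, "wx": 0, "wy": 0, "wz": 0, "hand": 32},
  {"dx": -0.016, "dy": -0.018, "dz": 4.4, "wx": 0, "wy": 0, "wz": 0, "hand": 32},
  {"dx": -0.016, "dy": -0.018, "dz": 4.5, "wx": 0, "wy": 0, "wz": 0, "hand": 32},
  {"dx": -0.016, "dy": -0.018, "dz": 4.58, "wx": 0, "wy": 0, "wz": 0, "hand": 32},
  {"dx": -0.016, "dy": -0.018, "dz": 4.58, "wx": 0, "wy": 0, "wz": 0, "hand": 32},
])

```text
clock: 41.35
eef_pos: [0.4827, 0.0775, 0.1008]
tool_rot: [0.708, -0.707, -0.0, 0.0]
ft_force: [0.5, -0.2, -0.8]
grip_width: 0.0412
grasp_force: 60.6
```

Emit:
drive_tool([
  {"dx": 0, "dy": 0, "dz": 0.07, "wx": 0, "wy": 0, "wz": 0, "hand": 32},
  {"dx": 0, "dy": 0, "dz": 0.14, "wx": 0, "wy": 0, "wz": 0, "hand": 32},
  {"dx": 0, "dy": 0, "dz": 0.2, "wx": 0, "wy": 0, "wz": 0, "hand": 32},
  {"dx": 0, "dy": 0, "dz": 0.25, "wx": 0, "wy": 0, "wz": 0, "hand": 32},
  {"dx": 0, "dy": 0, "dz": 0.28, "wx": 0, "wy": 0, "wz": 0, "hand": 32},
  {"dx": 0, "dy": 0, "dz": 0.28, "wx": 0, "wy": 0, "wz": 0, "hand": 32},
])

```text
clock: 41.95
eef_pos: [0.4828, 0.0775, 0.0869]
tool_rot: [0.708, -0.707, -0.0, 0.0]
ft_force: [0.0, -0.9, -1.7]
grip_width: 0.0404
grasp_force: 60.7
```

Emit:
drive_tool([
  {"dx": 0, "dy": 0, "dz": 0.02, "wx": 0, "wy": 0, "wz": 0, "hand": 32},
  {"dx": 0, "dy": 0, "dz": 0.02, "wx": 0, "wy": 0, "wz": 0, "hand": 38},
  {"dx": 0, "dy": 0, "dz": 0.02, "wx": 0, "wy": 0, "wz": 0, "hand": 44},
  {"dx": 0, "dy": 0, "dz": 0.02, "wx": 0, "wy": 0, "wz": 0, "hand": 50},
  {"dx": 0, "dy": 0, "dz": 0.02, "wx": 0, "wy": 0, "wz": 0, "hand": 56},
  {"dx": 0, "dy": 0, "dz": 0.02, "wx": 0, "wy": 0, "wz": 0, "hand": 56},
  {"dx": 0, "dy": 0, "dz": -0.1, "wx": 0, "wy": 0, "wz": 0, "hand": 56},
  {"dx": 0, "dy": 0, "dz": -0.4, "wx": 0, "wy": 0, "wz": 0, "hand": 56},
  {"dx": 0, "dy": 0, "dz": -0.9, "wx": 0, "wy": 0, "wz": 0, "hand": 56},
  {"dx": 0, "dy": 0, "dz": -1.6, "wx": 0, "wy": 0, "wz": 0, "hand": 56},
  {"dx": 0, "dy": 0, "dz": -2.4, "wx": 0, "wy": 0, "wz": 0, "hand": 56},
  {"dx": 0, "dy": 0, "dz": -3.2, "wx": 0, "wy": 0, "wz": 0, "hand": 56},
  {"dx": 0, "dy": 0, "dz": -4, "wx": 0, "wy": 0, "wz": 0, "hand": 56},
  {"dx": -0.6, "dy": 0, "dz": -4.5, "wx": 0, "wy": 0, "wz": 0, "hand": 56},
  {"dx": -1.4, "dy": 0, "dz": -4.6, "wx": 0, "wy": 0, "wz": 0, "hand": 56},
  {"dx": -2.2, "dy": 0, "dz": -4.6, "wx": 0, "wy": 0, "wz": 0, "hand": 56},
  {"dx": -3, "dy": 0, "dz": -4.6, "wx": 0, "wy": 0, "wz": 0, "hand": 56},
  {"dx": -3, "dy": 0, "dz": -4.6, "wx": 0, "wy": 0, "wz": 0, "hand": 56},
])

```text
clock: 43.75
eef_pos: [0.4822, 0.2316, 0.3168]
tool_rot: [0.71, -0.705, -0.001, -0.001]
ft_force: [0.4, -0.8, -0.4]
grip_width: 0.056
grasp_force: 0.0
```

Run:
```python
from h import *
im=bot.camera("scene")
cv2.imwrite("pics/s8.png",cv2.resize(im[150:270,230:390],(800,600),interpolation=cv2.INTER_CUBIC)[:,:,::-1])
show("base",locate("base_mid",cams=("scene",)))
locheld("tray_green_mid",.482,.077,.06,cams=("scene",))
show("cap",locate("cap_mid",[cyl(.021,.072,.105)],cams=("scene",)))
o=bot.get_obs(); print(o["clock"],o["eef_pos"])
```

```text
base ('scene',) [0.482, 0.0779, 0.0057] {'scene': 0.307}
tray_green_mid ('scene',) [ 0.4824  0.0765 -0.0008] {'scene': 0.966}
tray_green_mid ('scene',) [ 0.4824  0.0765 -0.0008] {'scene': 0.966}
cap ('scene',) [0.4853, 0.0778, 0.3335] {'scene': 0.824}
44.05 [0.48269686 0.22636659 0.31721708]
```

View pics/s8.png

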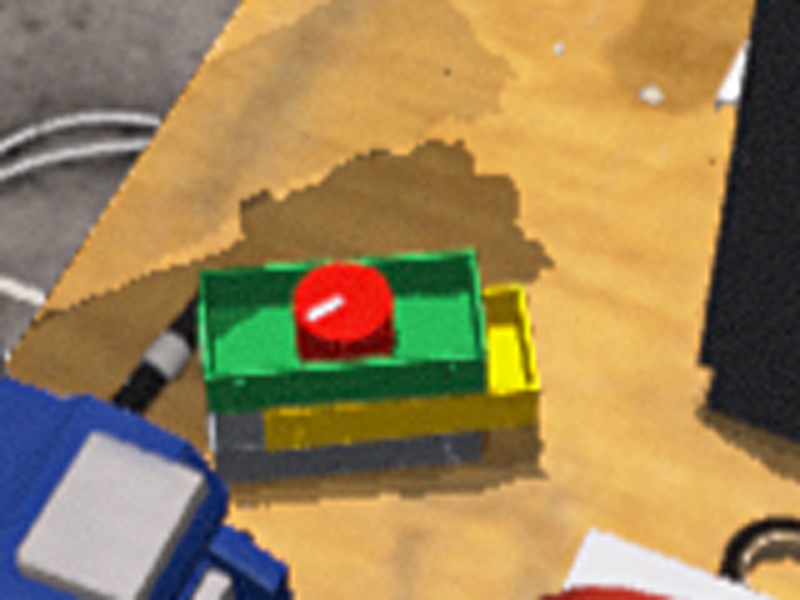

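The picture shows the cap lying flat and right way up in the green tray at about (343, 310). Green sits in line over grey, and yellow is shifted to the orange end. I'm handing in.

```bash
python3 -c "
from workcell import bot
print(bot.job_done())"
```

```text
the job is handed in; nothing more can be done
None
```

The job is handed in: the yellow tray is on the base shifted to the orange end, green is on top shifted back by as much (blue was absent), and the unscrewed red cap lies flat, right way up, in the green tray.

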